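# Unnest the mixing cups onto the sloping ink board

### The arm

A 6-joint arm with a two-finger parallel gripper is mounted at the origin on the work surface. World frame = base frame: x ahead of the robot, y to its left, z up, the work surface at z = 0. Lengths are in m, angles in rad, forces in N, time in s.
With the tool pointing down it reaches from about 0.35 to 0.775 m from the base axis. Payload 5.5 kg.
Tool frame: the origin (TCP) lies at the very end of the fingers, on their centre line; the grasp point (between the pads) lies 19 mm behind it; z points along the fingers, y is the line along which they close (so a half turn about z gives the same grasp; the last joint's range is limited). The gripper opens to 85 mm and grips with 20 to 120 N. Pads are 22 mm wide; open, the fingers measure 114 mm over their backs; the gripper's body (76 mm by 85 mm) begins 54 mm behind the grasp point. The pads swing forward as they close: fully open they stand 13 mm farther back than shut.
Start: joints at [-1.257, 0.313, 0.046, 1.304, 0, 1.431], TCP at [0.252, -0.517, 0.209] pointing down, gripper open.
Joint ranges: [-2.76, 2.76], [-0.86, 1.69], [-1.03, 1.26], [-2.2, 2.34], [-1.47, 1.5], [-3.14, 3.14]. Speed limits (rad/s): [2.57, 2.57, 3.14, 3.14, 3.14, 3.14].

### API

Orientations are given as a unit quaternion [w, x, y, z].
In Python, from workcell import env, cams, ticket, spotter gives the robot as it stands.
- The arm moves only by the tool jog_arm, never from a script. Its argument "increments" is a list that holds one entry, the list of rows, each a list of 7 numbers: the shift along the tool's x, y, z in units of 0.25 m (1.0 is 0.25 m), then the turn, a rotation vector about the tool's x, y, z in units of 180 degrees (1.0 is 180 degrees), then the closure in counts, from 0 (fully open) to 255 (shut). A call has 1 to 20 rows; each row shifts and turns the commanded pose from where the row before left it, along the tool's axes as they then stand; what a row does not reach is not made up. A row lasts 1/10 s, in which the tool goes at most 50 mm and 8.59 degrees, less where a joint would pass 70% of its speed; a pose out of reach is approached as far as the arm can. A call with a number of a shift or a turn outside -1 to 1 is refused whole. A call with a gripper value outside its range is refused whole. The fingers move at their own pace and stop on an object; "force" is the grip in N (left out, the last holds). Time passes only in rows, so rows that do not move let the fingers close. It gives the time, the measured TCP pose, the force, the opening and the grip force at its end, in the units of the state.
- env.get_state(): the state, without advancing time (a new reading comes with each control period).
- cams.read_camera(name): name is "side" or "top" or "wrist"; returns a dict with "pixels" (480x640x3 uint8, red, green, blue), "fx", "fy", "cx", "cy" (pixels), "xyz" and "attitude" of the camera in the world; the wrist camera has in their place "mount" (4x4, takes a point from camera to tool coordinates, whose origin is the TCP and whose axes are the flange's). Camera axes: x right, y down, z forward; pixel columns grow to the right and rows downward; lengths in m; the calibration is good to about 2 mm. A picture is of the moment at which its call begins: read the wrist's pose just before it. There is no depth.
- ticket.hand_in(): hands the job in; it is judged then, once.
Trained networks look in the newest picture that a camera, given by its name, has taken for a name from the list of things; names that differ only in an ending like _2 or _b are one class to them, and where a whole thing is asked for, a point or a joint stands for the part that bears it (a point fixed in the world has none). Each returns a list of dicts, best first, with "conf" (0 to 1); they miss things now and then, are a little off and sometimes report something else, mostly with a low value. They report only what shows in the picture. A call takes as long as a camera call. They do not tell look-alikes from the thing itself.
- spotter.find_in(target, camera): "uv" ([column, row] in pixels, amid what is visible of it).
- spotter.cut_out(target, camera): "region" (480x640 bool, what is visible of it) and "uv" ([column, row] in pixels, amid what is visible of it).
- spotter.landmark_of(target, camera): "uv" ([column, row] in pixels: a listed point, or the origin of a listed thing).
The state is a dict: "clock": time; "joint_pos": joint angles; "qvel": joint speeds; "tau": joint torques, N m; "tcp_pos": TCP position; "orientation": TCP orientation; "wrist_force": force on the tool from outside, world axes, zero at the start; "ft_torque": the same for the moment, N m; "finger_gap": finger opening in m; "grip_force": force on a finger pad.
Only numpy, scipy, OpenCV 4.12 (cv2) and the standard library are available. Lean on these libraries where they do the work, as an engineer would, in place of code of your own. Each camera call takes 0.05 s, during which the arm holds its last target. There are 200 camera calls.

### The job

Set out the ink-mixing cups for printing: pull the nested cups apart and stand every one, mouth up, on the sloping wooden board in the row for its size - large in the highest row, medium in the middle, small in the lowest - each touching the cleat below it so that it cannot slide down. Every cup stands with its whole base flat on the board and none is left inside another; leave the ink can, the roller and the printing block where they are.

Things in the scene. Friction and masses are not known exactly. Their poses are not given: they have to be found in the camera images.
- row_small (a point): Row for the small cups (lowest of three): middle of the row's length, on the board's sloping surface, at the foot of its cleat's upslope face. x points up the slope along the surface, y along the cleat, z out of the surface. A small cup standing against the cleat has its axis at x = 20.5 mm; the next cleat begins 76 mm upslope.
- row_medium (a point): Row for the medium cups (middle of three): middle of the row's length, on the board's sloping surface, at the foot of its cleat's upslope face. x points up the slope along the surface, y along the cleat, z out of the surface. A medium cup standing against the cleat has its axis at x = 27 mm; the next cleat begins 75 mm upslope.
- row_large (a point): Row for the large cups (highest of three): middle of the row's length, on the board's sloping surface, at the foot of its cleat's upslope face. x points up the slope along the surface, y along the cleat, z out of the surface. A large cup standing against the cleat has its axis at x = 33 mm; the board ends 90 mm upslope.
- board: Fixed wooden board on legs, sloping up 12 degrees away from the robot, 300 mm wide, 295 mm long; its surface is 16 mm over the table at the low edge. Origin: on the table under the middle of the low edge; x points level, up the slope. Three cleats, 12 mm high and 12 mm thick, cross its full width; a row of cups stands upslope of each.
- L1_mid (a point): Large white plastic mixing cup, straight-sided, open at the top: 66 mm outside diameter, 46 mm high, wall 3 mm, base 4 mm, about 60 g. Starts upright on the table, cups M1 and S1 (where present) standing in it. Inner cups stand 24 mm or more proud. The point is on its axis half-way up; z points out of its mouth.
- L2_mid (a point): Large white plastic mixing cup, straight-sided, open at the top: 66 mm outside diameter, 46 mm high, wall 3 mm, base 4 mm, about 60 g. Starts upright on the table, cups M2 and S2 (where present) standing in it. Inner cups stand 24 mm or more proud. The point is on its axis half-way up; z points out of its mouth.
- M1_mid (a point): Medium white plastic mixing cup, straight-sided, open at the top: 54 mm outside diameter, 70 mm high, wall 3 mm, base 4 mm, about 50 g. Starts standing loosely in L1. May be absent. Inner cups stand 24 mm or more proud. The point is on its axis half-way up; z points out of its mouth.
- M2_mid (a point): Medium white plastic mixing cup, straight-sided, open at the top: 54 mm outside diameter, 70 mm high, wall 3 mm, base 4 mm, about 50 g. Starts standing loosely in L2. May be absent. Inner cups stand 24 mm or more proud. The point is on its axis half-way up; z points out of its mouth.
- M3_mid (a point): Medium white plastic mixing cup, straight-sided, open at the top: 54 mm outside diameter, 70 mm high, wall 3 mm, base 4 mm, about 50 g. Starts upright on the table, cup S3 (where present) standing in it. Inner cups stand 24 mm or more proud. The point is on its axis half-way up; z points out of its mouth.
- S1_mid (a point): Small white plastic mixing cup, straight-sided, open at the top: 41 mm outside diameter, 94 mm high, wall 3 mm, base 4 mm, about 45 g. Starts standing loosely in M1, or straight in L1 where M1 is absent. May be absent. Inner cups stand 24 mm or more proud. The point is on its axis half-way up; z points out of its mouth.
- S2_mid (a point): Small white plastic mixing cup, straight-sided, open at the top: 41 mm outside diameter, 94 mm high, wall 3 mm, base 4 mm, about 45 g. Starts standing loosely in M2, or straight in L2 where M2 is absent. May be absent. Inner cups stand 24 mm or more proud. The point is on its axis half-way up; z points out of its mouth.
- S3_mid (a point): Small white plastic mixing cup, straight-sided, open at the top: 41 mm outside diameter, 94 mm high, wall 3 mm, base 4 mm, about 45 g. Starts standing loosely in M3. May be absent. Inner cups stand 24 mm or more proud. The point is on its axis half-way up; z points out of its mouth.
- ink_can: Full ink can, 84 mm across, 100 mm high; origin under its centre. Bystander, leave alone.
- brayer: Ink roller with wooden handle, about 195 mm long, 112 mm wide and 36 mm high, lying on the table; origin on the table where its frame meets the neck. Bystander, leave alone.
- print_block: Carved wooden printing block 150 x 110 x 20 mm lying flat; origin under its centre. Bystander, leave alone.
Not all that is in view belongs to the job. Leave any purple look-alike of the part that bears S3_mid alone. What is shaped like the part that bears L1_mid but turquoise is not meant.

How it is judged:
By the outcome, as a careful person would: the job done as asked, in the order asked, and still so for the second after the job is handed in, with the robot touching nothing.
Of M1, S1, M2, S2, S3 only 3 to 5 are there at a start; the rules pass over those that are not, and their reading is None.
At some moment in a run one of L1, L2 may be knocked a few centimetres aside while the robot is not near it.
It also fails if it takes over 210 s, if anything falls off the work surface, if the arm or the gripper's body presses on something with over 40 N, if the wrist force passes 120 N, or if a joint passes its speed limit or range.

## Working session

There is one attempt and no reset: what is moved stays moved. The work goes in short steps, Python scripts to look and compute and a tool call to move; the robot and the scene stay as the last step left them, time stands still between calls to the robot, and variables do not carry over. Pictures are saved under pics/ and viewed, at most 14 in all, crops included, and the job is handed in when it is done.

Besides the shell and the picture viewer there is one more tool, called after "Request:" in YAML: its name, and indented under it one key for each argument. jog_arm: Moves the arm, as the interface text tells. Shifts and turns lie within -1 to 1; 1 stands for 0.25 m of shift or 180 degrees of turn. Its arguments: {"type":"object","properties":{"increments":{"type":"array"},"force":{"type":"number"}},"required":["increments"]}

```bash
ls; mkdir -p pics; cat > h.py <<'E'
import numpy as np, cv2
from scipy.spatial.transform import Rotation as R
from workcell import env, cams, ticket, spotter
def campose(name,im,st):
    if name=='wrist':
        q=st['orientation'];T=np.eye(4);T[:3,:3]=R.from_quat([q[1],q[2],q[3],q[0]]).as_matrix();T[:3,3]=st['tcp_pos']
        T=T@np.array(im['mount']);return T[:3,:3],T[:3,3]
    a=np.array(im['attitude'],float)
    Rm=a if a.shape==(3,3) else R.from_quat([a[1],a[2],a[3],a[0]]).as_matrix()
    return Rm,np.array(im['xyz'])
def shot(name,save=None):
    st=env.get_state();im=cams.read_camera(name);Rm,p=campose(name,im,st)
    if save: cv2.imwrite('pics/'+save,cv2.cvtColor(im['pixels'],cv2.COLOR_RGB2BGR))
    return dict(im=im['pixels'],R=Rm,p=p,K=[im[k] for k in('fx','fy','cx','cy')])
def ray(c,uv):
    fx,fy,cx,cy=c['K'];d=c['R']@np.array([(uv[0]-cx)/fx,(uv[1]-cy)/fy,1]);return d/np.linalg.norm(d)
def onz(c,uv,z):
    d=ray(c,uv);return c['p']+d*(z-c['p'][2])/d[2]
def proj(c,P):
    fx,fy,cx,cy=c['K'];q=(np.atleast_2d(P)-c['p'])@c['R'];return np.c_[q[:,0]/q[:,2]*fx+cx,q[:,1]/q[:,2]*fy+cy]
E
python3 - <<'E'
from h import *
np.set_printoptions(precision=4,suppress=True)
print(env.get_state())
T=shot('top','top0.png')
print(T['p'],T['R'],T['K'])
for n in['row_small','row_medium','row_large','board','L1_mid','M1_mid','S1_mid','ink_can','brayer','print_block']:
    r=spotter.landmark_of(n,'top')
    print(n,[(np.round(x['uv']).tolist(),round(x['conf'],2)) for x in r])
S=shot('side','side0.png');print(S['p'],S['R'],S['K'])
for n in['row_small','row_medium','row_large','L1_mid','M1_mid','S1_mid']:
    r=spotter.landmark_of(n,'side')
    print(n,[(np.round(x['uv']).tolist(),round(x['conf'],2)) for x in r])
E
```

```text
pics
{'clock': 0.0, 'joint_pos': array([-1.2566,  0.314 ,  0.045 ,  1.3036, -0.    ,  1.4312]), 'qvel': array([-0.0001, -0.0006,  0.001 , -0.0013, -0.0001,  0.0015]), 'tau': array([ -0.0004, -48.0629,  29.8532,   0.0193,  -0.    ,  -0.    ]), 'tcp_pos': array([ 0.2519, -0.5163,  0.2077]), 'orientation': array([-0.0009,  0.9744,  0.225 , -0.0001]), 'wrist_force': array([-0.3967,  0.1788,  0.4099]), 'ft_torque': array([-0.0002, -0.0155,  0.0279]), 'grip_force': 0.0, 'finger_gap': 0.08549771500284241}
[ 0.4747 -0.0209  1.7351] [[ 0.0007 -0.9992  0.0408]
 [-1.     -0.001  -0.0077]
 [ 0.0077 -0.0407 -0.9991]] [604.5925773933382, 604.5925773933382, 306.35744624815027, 238.72625067534236]
row_small [([348.0, 277.0], 0.69)]
row_medium [([350.0, 246.0], 0.65)]
row_large [([353.0, 217.0], 0.74)]
board [([354.0, 287.0], 0.87)]
L1_mid [([157.0, 316.0], 0.79), ([172.0, 270.0], 0.6)]
M1_mid [([168.0, 272.0], 0.63)]
S1_mid [([167.0, 270.0], 0.75)]
ink_can [([259.0, 160.0], 0.98), ([470.0, 219.0], 0.58)]
brayer [([145.0, 209.0], 0.81)]
print_block [([472.0, 217.0], 0.95), ([244.0, 274.0], 0.38), ([243.0, 276.0], 0.17)]
[0.0399 0.6397 0.9039] [[-0.8009 -0.4094  0.4369]
 [-0.5986  0.5643 -0.5686]
 [-0.0138 -0.7169 -0.697 ]] [477.69982106123297, 477.69982106123297, 323.1036748016968, 236.2725645079809]
row_small [([388.0, 248.0], 0.71), ([396.0, 252.0], 0.58)]
row_medium [([359.0, 224.0], 0.9)]
row_large [([333.0, 203.0], 0.89)]
L1_mid [([290.0, 439.0], 0.79), ([252.0, 382.0], 0.78)]
M1_mid [([252.0, 380.0], 0.6)]
S1_mid [([252.0, 379.0], 0.88)]
```

View pics/top0.png

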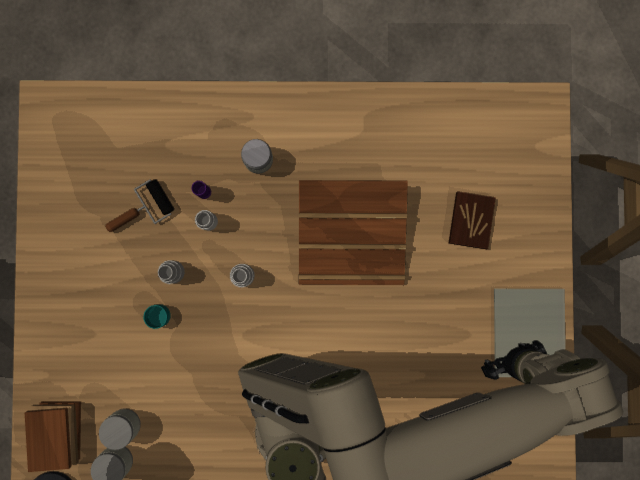

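View pics/side0.png

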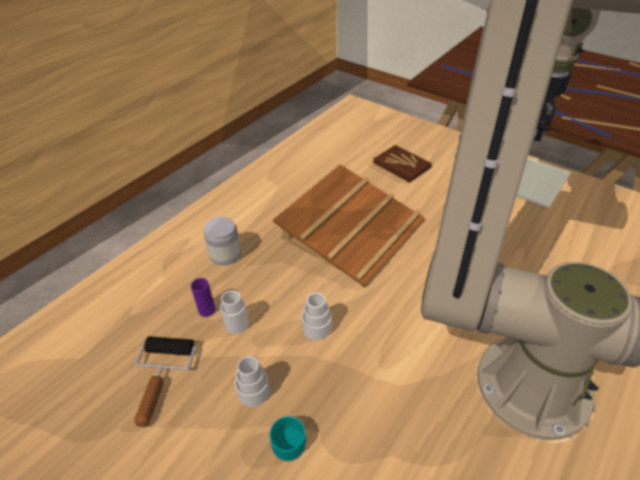

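The top view shows stacks at (170,271), (241,275) and (205,219), the board centred on about (353,232), and the purple and turquoise decoys at (201,189) and (157,316). In the side view, all three stacks look complete, which makes 8 cups. Next I fit positions and overlay models to check them.

```bash
cat > m.py <<'E'
from h import *
np.set_printoptions(precision=4,suppress=True)
s12,c12=np.sin(np.radians(12)),np.cos(np.radians(12))
def bp(B,yaw,s,y,h=0):  # board point: s along slope, y along cleat, h out
    l=np.array([s*c12-h*s12,y,.016+s*s12+h*c12]);cy,sy=np.cos(yaw),np.sin(yaw)
    return np.array([B[0]+cy*l[0]-sy*l[1],B[1]+sy*l[0]+cy*l[1],l[2]])
E
python3 - <<'E'
from m import *
from scipy.optimize import least_squares
T=shot('top');
im=T['im'].astype(int)
# board mask: reddish dark wood vs table
ys,xs=[],[]
S=shot('side')
obs=[]
for nm,c in(('top',T),('side',S)):
    for n,s in(('row_small',.03),('row_medium',.118),('row_large',.205)):
        r=spotter.landmark_of(n,nm)
        if r: obs.append((c,s,0,r[0]['uv'],1))
# corners by eye, top
for uv,s,y in(((299,180),.295,.15),((407,180),.295,-.15),((299,284.5),0,.15),((407,285),0,-.15)):obs.append((T,s,y,uv,3))
f=lambda p:np.concatenate([w*(proj(c,bp(p[:2],p[2],s,y))[0]-uv) for c,s,y,uv,w in obs])
r=least_squares(f,[.36,-.13,0],loss='soft_l1');print('board',r.x,np.round(f(r.x).reshape(-1,2),1).tolist())
B=r.x
o=cv2.cvtColor(T['im'],cv2.COLOR_RGB2BGR)[150:330,130:430];o=cv2.resize(o,None,fx=2.6,fy=2.6,interpolation=cv2.INTER_CUBIC)
q=[bp(B[:2],B[2],s,y) for s,y in((0,.15),(.295,.15),(.295,-.15),(0,-.15))]
dr=lambda P:((proj(T,P)-[130,150]+.5)*2.6).astype(int).reshape(-1,1,2)
cv2.polylines(o,[dr(q)],True,(0,255,0),1)
a=np.linspace(0,2*np.pi,40)
for g,ts in(((170,271),((.102,.0205),(.046,.033))),((241,274.5),((.102,.0205),(.046,.033))),((205,219),((.098,.0205),(.07,.027)))):
    P=onz(T,g,.102);print('rough',P)
    rr=[]
    for nm,c in(('top',T),('side',S)):
      for n in('S1_mid','M1_mid','L1_mid'):
        for d in spotter.landmark_of(n,nm):
            z={'S':.055,'M':.039,'L':.023}[n[0]];X=onz(c,d['uv'],z)
            if np.hypot(*(X-P)[:2])<.05: print('  ',nm,n,X[:2],round(d['conf'],2))
cv2.imwrite('pics/crop1.png',o)
E
```

```text
board [ 0.415  -0.1633  0.0021] [[2.7, 0.3], [-2.0, -1.3], [1.2, -2.5], [-0.5, -5.3], [0.7, -1.5], [-0.1, -0.2], [-0.6, 1.1], [1.6, 1.0], [-0.0, 0.2], [-7.2, -1.8]]
rough [0.454  0.3337 0.102 ]
   top S1_mid [0.4553 0.3497] 0.59
   top M1_mid [0.4568 0.3533] 0.52
   top L1_mid [0.4564 0.3405] 0.49
   side S1_mid [0.4411 0.3476] 0.79
   side M1_mid [0.4485 0.3466] 0.65
   side L1_mid [0.4488 0.3476] 0.64
rough [0.4447 0.1426 0.102 ]
rough [0.5944 0.2406 0.102 ]
```

View pics/crop1.png

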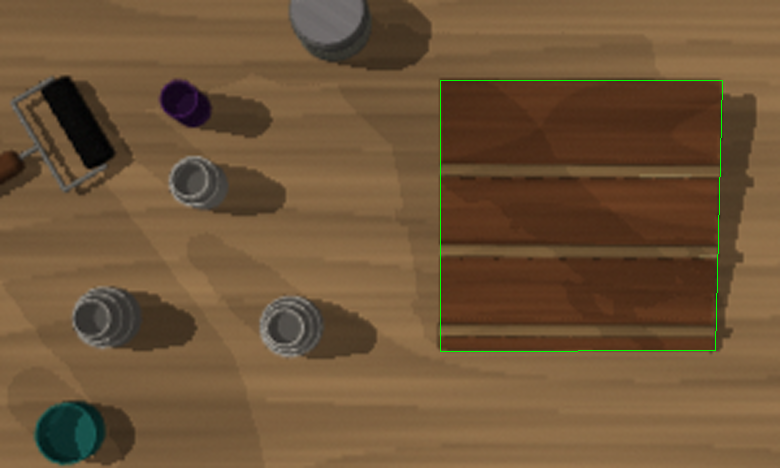

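Request:
jog_arm:
  increments:
    - [[0,0,-0.1,0,0,-0.045,0],[0,0,-0.1,0,0,-0.045,0],[0,0,-0.1,0,0,-0.045,0],[0,0,-0.1,0,0,-0.045,0],[0,0,0,0,0,-0.045,0],[0,0,0,0,0,-0.045,0],[0,0,0,0,0,-0.045,0],[0,0,0,0,0,-0.045,0],[0,0,0,0,0,-0.045,0],[0,0,0,0,0,-0.045,0],[0,0,0,0,0,-0.045,0],[0,0,0,0,0,-0.045,0],[0,0,0,0,0,-0.045,0],[0,0,0,0,0,-0.045,0],[0,0,0,0,0,-0.045,0],[0,0,0,0,0,-0.045,0],[0,0,0,0,0,-0.045,0],[0,0,0,0,0,-0.045,0],[0,0,0,0,0,-0.045,0]]
  force: 30

```text
clock: 4.1
tcp_pos: [0.2521, -0.5168, 0.3086]
orientation: [0.0, -0.002, 1.0, -0.0]
wrist_force: [0.5, -0.6, 0.3]
finger_gap: 0.0857
grip_force: 0.0
```

The overlay fits the board: low edge centre near (0.415, -0.163), yaw ≈ 0. The stacks in the crop are at (105,317), (290,326) and (197,182). I'll move over the stacks and look from close.

Request:
jog_arm:
  increments:
    - [[-0.05,0.16,-0.01,0,0,0,0],[-0.05,0.16,-0.01,0,0,0,0],[-0.05,0.16,-0.01,0,0,0,0],[-0.05,0.16,-0.01,0,0,0,0],[-0.05,0.16,-0.01,0,0,0,0],[-0.05,0.16,-0.01,0,0,0,0],[-0.05,0.16,-0.01,0,0,0,0],[-0.05,0.16,-0.01,0,0,0,0],[-0.05,0.16,-0.01,0,0,0,0],[-0.05,0.16,-0.01,0,0,0,0],[-0.05,0.16,-0.01,0,0,0,0],[-0.05,0.16,-0.01,0,0,0,0],[-0.05,0.16,-0.01,0,0,0,0],[-0.05,0.16,-0.01,0,0,0,0],[-0.05,0.16,-0.01,0,0,0,0],[0,0.16,-0.01,0,0,0,0],[0,0,0,0,0,0,0],[0,0,0,0,0,0,0]]

```text
clock: 5.9
tcp_pos: [0.4405, 0.1236, 0.3485]
orientation: [-0.0, -0.0, 1.0, -0.0]
wrist_force: [-0.4, 0.1, 0.3]
finger_gap: 0.0856
grip_force: 0.0
```

```bash
python3 - <<'E'
from m import *
W=shot('wrist','w0.png');print(W['p'],W['R'],W['K'],env.get_state()['joint_pos'])
for n in('S1_mid','M1_mid','L1_mid'):
    print(n,[(np.round(d['uv']).tolist(),onz(W,d['uv'],{'S':.055,'M':.039,'L':.023}[n[0]]),round(d['conf'],2)) for d in spotter.landmark_of(n,'wrist')])
E
```

```text
[0.3614 0.1234 0.5132] [[-0.0007  0.9508  0.3098]
 [ 1.      0.0011 -0.0011]
 [-0.0013  0.3098 -0.9508]] [425.2940701871751, 425.2940701871751, 318.7078516514066, 246.2832859138525] [ 0.0964  0.0807  0.0961  1.5863 -0.0005  0.0973]
S1_mid [([419.0, 302.0], array([0.5806, 0.2417, 0.055 ]), 0.69)]
M1_mid [([518.0, 193.0], array([0.4528, 0.3475, 0.039 ]), 0.8)]
L1_mid [([513.0, 190.0], array([0.452 , 0.3489, 0.023 ]), 0.65)]
```

View pics/w0.png

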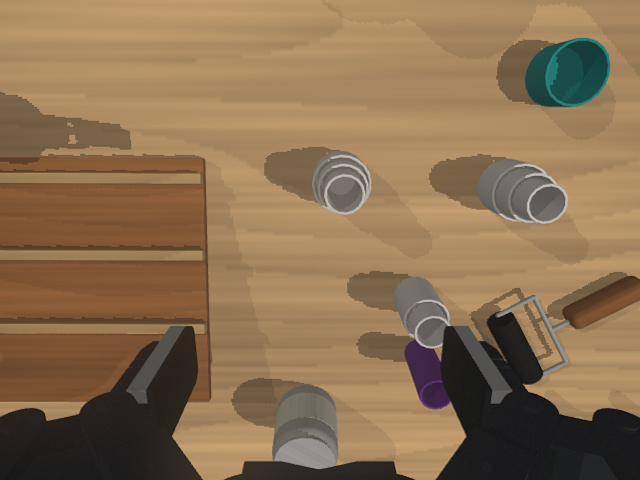

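The wrist view shows rims of S at (344,194), (547,204) and (432,330), with M and L rims behind them in the first two, so all 8 cups are present. The board's left edge is near column 205.

```bash
cat >> m.py <<'E'
def rimfit(c,xy0,z,r,span=.03,n=None):
    """centre of a bright rim (outer radius r, normal n) at height z, by ring brightness"""
    g=cv2.cvtColor(c['im'],cv2.COLOR_RGB2GRAY).astype(np.float32);a=np.linspace(0,2*np.pi,60,endpoint=False)
    e1,e2=np.array([1.,0,0]),np.array([0,1.,0])
    if n is not None: e1=np.cross(e2,n);e1/=np.linalg.norm(e1)
    def sc(x,y,zz=z):
        v=[]
        for rr in(r-.0015,r-.006):
            P=np.array([x,y,zz])+rr*(np.cos(a)[:,None]*e1+np.sin(a)[:,None]*e2)
            q=proj(c,P).astype(np.float32)
            v.append(cv2.remap(g,q[None,:,0],q[None,:,1],cv2.INTER_LINEAR)[0])
        return np.mean(np.clip(v[0],0,230))+.5*np.mean(v[0]-v[1])
    best=None;cx,cy=xy0
    for st in(.003,.001,.0005):
        k=int(span/st) if st==.003 else 4
        best=max(((sc(cx+i*st,cy+j*st),cx+i*st,cy+j*st) for i in range(-k,k+1) for j in range(-k,k+1)))
        cx,cy=best[1:]
    return np.array([cx,cy]),best[0]
E
python3 - <<'E'
from m import *
W=shot('wrist');T=shot('top')
for nm,uv,ts in(('A',(547,204),((.102,.0205),(.074,.027),(.046,.033))),('B',(344,194),((.102,.0205),(.074,.027),(.046,.033))),('C',(432,330),((.098,.0205),(.070,.027)))):
    P=onz(W,uv,ts[0][0])
    for z,r in ts: print(nm,z,'wrist',rimfit(W,P[:2],z,r,.015),'top',rimfit(T,P[:2],z,r,.015))
P=[(u,onz(W,u,.016+.295*s12*0)) for u in((204,156),)];print(P)
B=[.415,-.163]
print('pred board corners & cleat ends in wrist', [proj(W,bp(B,0,s,.15,h))[0] for s,h in((0,0),(.018,.012),(.03,.012),(.106,.012),(.118,.012),(.193,.012),(.205,.012),(.295,0))])
E
```

```text
A 0.102 wrist (array([0.4512, 0.3479]), np.float32(232.02463)) top (array([0.4512, 0.3489]), np.float32(134.33502))
A 0.074 wrist (array([0.4507, 0.3474]), np.float32(168.08081)) top (array([0.4512, 0.3479]), np.float32(119.97308))
A 0.046 wrist (array([0.4617, 0.3624]), np.float32(149.34381)) top (array([0.4517, 0.3479]), np.float32(114.01993))
B 0.102 wrist (array([0.442 , 0.1483]), np.float32(222.67133)) top (array([0.421 , 0.1543]), np.float32(61.858185))
B 0.074 wrist (array([0.442 , 0.1478]), np.float32(189.9801)) top (array([0.4245, 0.1643]), np.float32(66.03777))
B 0.046 wrist (array([0.442 , 0.1478]), np.float32(181.70726)) top (array([0.463 , 0.1608]), np.float32(69.35474))
C 0.098 wrist (array([0.5955, 0.2483]), np.float32(179.18266)) top (array([0.5965, 0.2493]), np.float32(139.04073))
C 0.07 wrist (array([0.5955, 0.2478]), np.float32(154.79558)) top (array([0.596 , 0.2478]), np.float32(123.02738))
[((204, 156), array([ 0.4139, -0.0109,  0.016 ]))]
pred board corners & cleat ends in wrist [array([202.2329, 156.9345]), array([199.8341, 172.0599]), array([200.1855, 182.808 ]), array([202.369 , 249.5865]), array([202.7072, 259.9307]), array([204.7821, 323.3896]), array([205.108 , 333.3562]), array([210.0669, 401.8187])]
```

Request:
jog_arm:
  increments:
    - [[-0.006,0.098,0.16,0,0,0,0],[0,0,0.18,0,0,0,0],[0,0,0.18,0,0,0,0],[0,0,0.18,0,0,0,0],[0,0,0.16,0,0,0,0],[0,0,0.12,0,0,0,0],[0,0,0.06,0,0,0,0],[0,0,0.04,0,0,0,0],[0,0,0,0,0,0,0],[0,0,0,0,0,0,0],[0,0,0,0,0,0,255],[0,0,0,0,0,0,255],[0,0,0,0,0,0,255],[0,0,0,0,0,0,255],[0,0,0,0,0,0,255],[0,0,0,0,0,0,255],[0,0,0,0,0,0,255],[0,0,0,0,0,0,255],[0,0,0,0,0,0,255],[0,0,0,0,0,0,255]]
  force: 30

```text
clock: 8.2
tcp_pos: [0.4464, 0.1455, 0.0828]
orientation: [0.005, 0.002, 1.0, -0.002]
wrist_force: [-1.4, -7.9, 24.2]
finger_gap: -0.0002
grip_force: 12.5
```

The gap is 0, so it missed or slipped. Looking now.

```bash
python3 - <<'E'
from m import *
print(env.get_state()['tcp_pos'])
W=shot('wrist','w1.png')
S=shot('side');cv2.imwrite('pics/s1.png',cv2.resize(cv2.cvtColor(S['im'],4)[230:430,180:440],None,fx=3,fy=3))
E
```

```text
[0.4464 0.1455 0.0828]
```

View pics/s1.png

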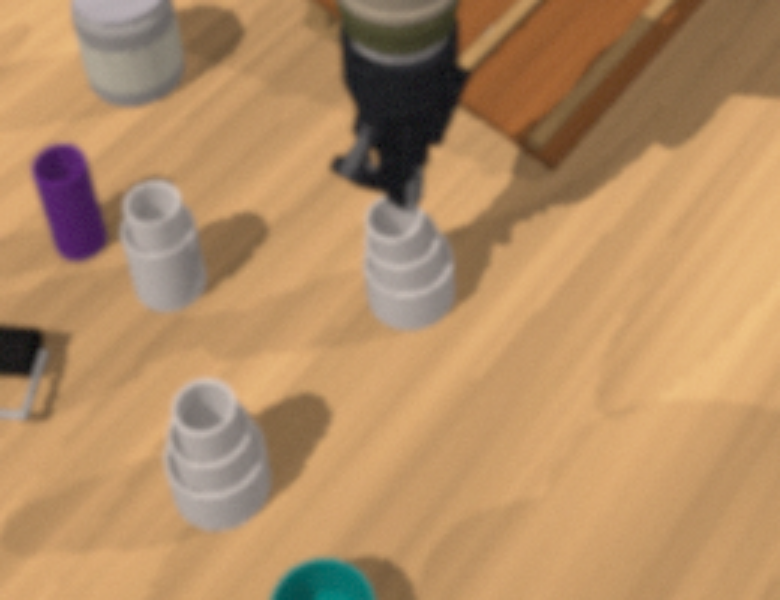

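View pics/w1.png

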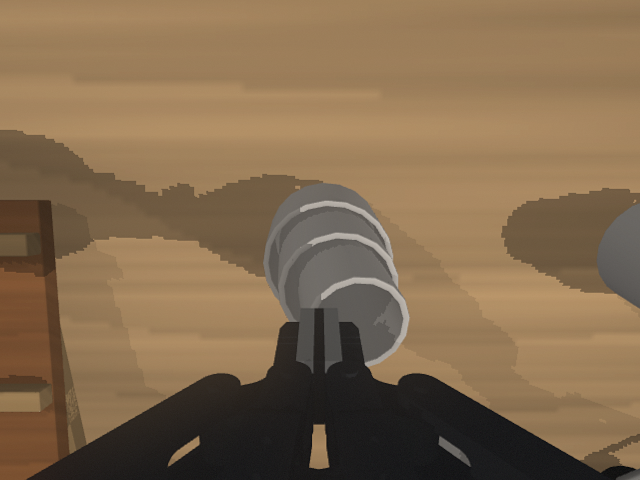

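The fingers closed on nothing and press on the stack, which now sits a little to +y. I'll back straight up, open and look again.

Request:
jog_arm:
  increments:
    - [[0,0,-0.03,0,0,0,255],[0,0,-0.06,0,0,0,255],[0,0,-0.1,0,0,0,255],[0,0,-0.18,0,0,0,0],[0,0,-0.18,0,0,0,0],[0,0,-0.18,0,0,0,0],[0,0,-0.1,0,0,0,0],[0,0,0,0,0,0,0],[0,0,0,0,0,0,0]]

```text
clock: 9.2
tcp_pos: [0.4424, 0.1475, 0.2862]
orientation: [0.0, 0.001, 1.0, 0.0]
wrist_force: [0.5, 0.2, -0.4]
finger_gap: 0.0845
grip_force: 0.0
```

```bash
python3 - <<'E'
from m import *
W=shot('wrist','w2.png');print(env.get_state()['tcp_pos'])
for n in('A','B','C'):
    P,z0={'A':((.4512,.3479),.102),'B':((.442,.148),.102),'C':((.5955,.248),.098)}[n]
    print(n,[rimfit(W,P,z,r,.04) for z,r in((z0,.0205),(z0-.028,.027))])
E
```

```text
[0.4418 0.1474 0.2852]
A [(array([0.4507, 0.3479]), np.float32(226.14839)), (array([0.4512, 0.3479]), np.float32(162.27219))]
B [(array([0.441 , 0.1485]), np.float32(214.59302)), (array([0.4415, 0.148 ]), np.float32(184.28502))]
C [(array([0.5955, 0.2485]), np.float32(166.97067)), (array([0.5955, 0.2475]), np.float32(132.25742))]
```

View pics/w2.png

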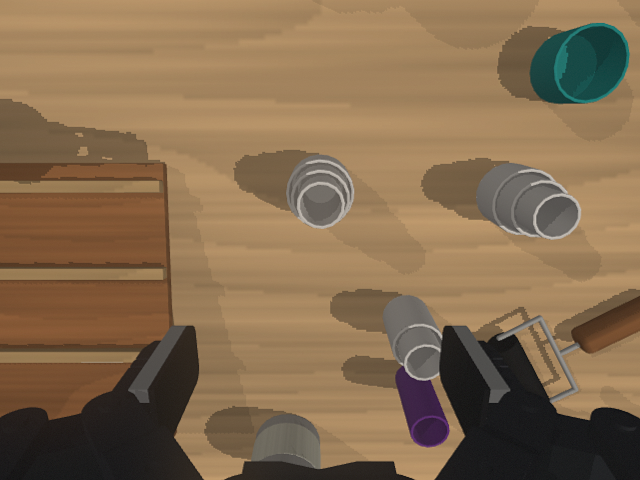

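```bash
python3 - <<'E'
from m import *
st=env.get_state();im=cams.read_camera('wrist');M=np.array(im['mount']);print(M)
fx,fy,cx,cy=[im[k] for k in('fx','fy','cx','cy')]
Mi=np.linalg.inv(M)
for P in([0,0,0],[0,0,-.019],[0,.0425,-.013],[0,-.0425,-.013]):
    q=Mi@np.r_[P,1];print(P,q[0]/q[2]*fx+cx,q[1]/q[2]*fy+cy)
# rims in w1
q=st['orientation']
T=np.eye(4);T[:3,:3]=R.from_quat([.002,1,-.002,.005]).as_matrix();T[:3,3]=[.4464,.1455,.0828];T=T@M
c=dict(R=T[:3,:3],p=T[:3,3],K=[fx,fy,cx,cy],im=cv2.cvtColor(cv2.imread('pics/w1.png'),4))
for z,uv in((.102,(357,322)),(.074,(343,285)),(.046,(330,250))):print(onz(c,uv,z))
for z,r in((.102,.0205),(.074,.027),(.046,.033)):print(rimfit(c,(.442,.148),z,r))
E
```

```text
[[-0.0002 -0.9508 -0.3099  0.0791]
 [ 1.      0.     -0.0009 -0.0002]
 [ 0.0008 -0.3099  0.9508 -0.1647]
 [ 0.      0.      0.      1.    ]]
[0, 0, 0] 319.6026168383644 303.09185921037965
[0, 0, -0.019] 319.66020626279163 324.74555053624675
[0, 0.0425, -0.013] 426.77495182340874 317.42495940170636
[0, -0.0425, -0.013] 212.55356570258746 317.388454767403
[0.4449 0.1598 0.102 ]
[0.4419 0.1558 0.074 ]
[0.4352 0.1506 0.046 ]
(array([0.446, 0.16 ]), np.float32(147.84808))
(array([0.4155, 0.171 ]), np.float32(136.80878))
(array([0.423 , 0.1785]), np.float32(135.63329))
```

```bash
python3 - <<'E'
import cv2,numpy as np
a=cv2.imread('pics/w1.png')[170:400,240:440];b=cv2.imread('pics/s1.png')[100:360,310:500]
a=cv2.resize(a,(400,460));b=cv2.resize(b,(336,460))
cv2.imwrite('pics/z1.png',np.hstack([a,b]))
E
```

```text
(no output)
```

View pics/z1.png

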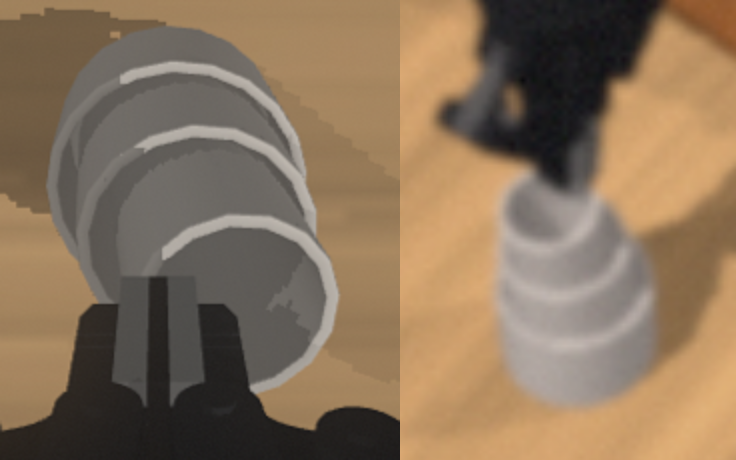

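Zoomed, the fingers pinch S's −y wall, so they were higher than I took them to be: one tip passed over the rim. I'll touch the bare table with shut fingers to find where the tips really are.

Request:
jog_arm:
  increments:
    - [[0,-0.19,0.1,0,0,0,255],[0,-0.19,0.1,0,0,0,255],[0,0,0.18,0,0,0,255],[0,0,0.18,0,0,0,255],[0,0,0.18,0,0,0,255],[0,0,0.16,0,0,0,255],[0,0,0.1,0,0,0,255],[0,0,0.04,0,0,0,255],[0,0,0,0,0,0,255],[0,0,0,0,0,0,255]]

```text
clock: 10.3
tcp_pos: [0.4425, 0.0588, 0.0301]
orientation: [0.0, 0.001, 1.0, -0.0]
wrist_force: [-0.5, -0.5, 1.0]
finger_gap: 0.0
grip_force: 0.0
```

Request:
jog_arm:
  increments:
    - [[0,0,0.04,0,0,0,255],[0,0,0.02,0,0,0,255],[0,0,0,0,0,0,255],[0,0,0,0,0,0,255]]

```text
clock: 10.7
tcp_pos: [0.4421, 0.0588, 0.0146]
orientation: [0.0, 0.001, 1.0, -0.0]
wrist_force: [-0.8, -1.0, 0.1]
finger_gap: 0.0001
grip_force: 0.0
```

```bash
python3 - <<'E'
from m import *
st=env.get_state();print(st['tcp_pos'],st['wrist_force'],st['finger_gap'])
W=shot('wrist','w3.png');S=shot('side')
a=W['im'][200:440,200:440];p=proj(S,[st['tcp_pos']])[0].astype(int);print(p,proj(S,[st['tcp_pos']]))
b=S['im'][p[1]-60:p[1]+60,p[0]-60:p[0]+60]
cv2.imwrite('pics/z3.png',cv2.cvtColor(np.hstack([cv2.resize(a,(390,390)),cv2.resize(b,(390,390))]),4))
E
```

```text
[0.4421 0.0588 0.0146] [-0.8256 -0.9751  0.0659] 0.00013537354973018433
[339 297] [[339.1603 297.8408]]
```

View pics/z3.png

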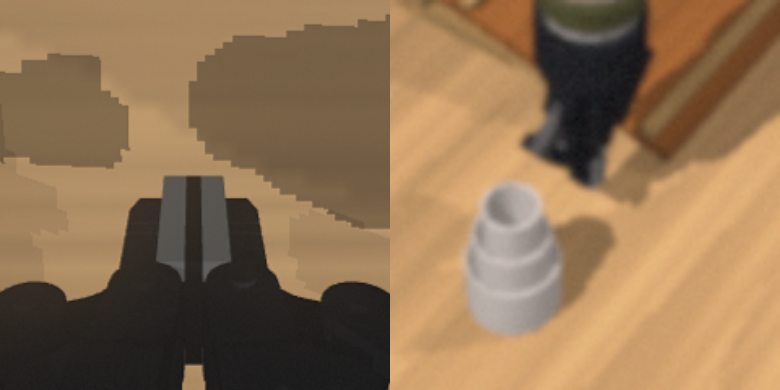

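Request:
jog_arm:
  increments:
    - [[0,0,0.04,0,0,0,255],[0,0,0.02,0,0,0,255],[0,0,0.01,0,0,0,255],[0,0,0,0,0,0,255]]

```text
clock: 11.2
tcp_pos: [0.4414, 0.0588, -0.0037]
orientation: [-0.001, 0.001, 1.0, -0.0]
wrist_force: [-0.4, 0.1, -0.4]
finger_gap: -0.0004
grip_force: 0.0
```

Request:
jog_arm:
  increments:
    - [[0,0,0.02,0,0,0,255],[0,0,0.02,0,0,0,255],[0,0,0,0,0,0,255]]

```text
clock: 11.5
tcp_pos: [0.4415, 0.0588, -0.0137]
orientation: [-0.001, 0.001, 1.0, -0.0]
wrist_force: [-0.6, -0.3, 0.0]
finger_gap: 0.0
grip_force: 0.0
```

Request:
jog_arm:
  increments:
    - [[0,0,0.02,0,0,0,255],[0,0,0.02,0,0,0,255],[0,0,0,0,0,0,255]]

```text
clock: 11.8
tcp_pos: [0.4423, 0.0588, -0.0227]
orientation: [0.0, 0.001, 1.0, -0.0]
wrist_force: [-1.4, -0.8, 7.7]
finger_gap: 0.0001
grip_force: 3.6
```

Shut fingertips touch the table at a reported TCP z of −0.0225, so the tips really sit about 22 mm behind the reported TCP. I'll correct for that when gripping S of stack B (TCP z ≈ 0.055).

Request:
jog_arm:
  increments:
    - [[0,0,-0.18,0,0,0,255],[0,0,-0.18,0,0,0,255],[0,0,-0.18,0,0,0,255],[0,0,-0.18,0,0,0,255],[0,0,-0.18,0,0,0,255],[0,0,-0.18,0,0,0,0],[0,0.18,0,0,0,0,0],[0,0.177,0,0,0,0,0],[0,0,0.18,0,0,0,0],[0,0,0.18,0,0,0,0],[0,0,0.18,0,0,0,0],[0,0,0.16,0,0,0,0],[0,0,0.064,0,0,0,0],[0,0,0,0,0,0,0],[0,0,0,0,0,0,0]]

```text
clock: 13.3
tcp_pos: [0.4423, 0.1481, 0.0561]
orientation: [-0.0, 0.001, 1.0, -0.0]
wrist_force: [0.1, -0.3, 0.4]
finger_gap: 0.0856
grip_force: 0.0
```

Request:
jog_arm:
  increments:
    - [[0,0,0,0,0,0,255],[0,0,0,0,0,0,255],[0,0,0,0,0,0,255],[0,0,0,0,0,0,255],[0,0,0,0,0,0,255],[0,0,0,0,0,0,255],[0,0,0,0,0,0,255],[0,0,-0.04,0,0,0,255],[0,0,-0.1,0,0,0,255],[0,0,-0.16,0,0,0,255],[0,0,-0.16,0,0,0,255],[0,0,-0.16,0,0,0,255],[0,0,-0.16,0,0,0,255],[0,0,-0.02,0,0,0,255],[0,0,0,0,0,0,255]]

```text
clock: 14.8
tcp_pos: [0.4431, 0.1482, 0.2577]
orientation: [0.002, 0.001, 1.0, 0.0]
wrist_force: [0.6, 0.5, -0.8]
finger_gap: 0.0403
grip_force: 30.5
```

```bash
cat >> m.py <<'E'
B=(.415,-.162)
def where():
    st=env.get_state();P=st['tcp_pos'];dx,dz=P[0]-B[0],P[2]-.016;q=st['orientation']
    z=R.from_quat([q[1],q[2],q[3],q[0]]).as_matrix()
    print('t',round(st['clock'],1),'tcp',P,'board s,y,h',np.round([dx*c12+dz*s12,P[1]-B[1],-dx*s12+dz*c12],4),'tilt',np.degrees(np.arcsin(z[0,2])),'gap',st['finger_gap'],'F',st['wrist_force'])
E
```

Request:
jog_arm:
  increments:
    - [[0,0,0,0,-0.033,0,255],[0,0,0,0,-0.0337,0,255],[0.01,-0.16,0,0,0,0,255],[0.01,-0.18,0,0,0,0,255],[0.01,-0.18,0,0,0,0,255],[0.01,-0.18,0,0,0,0,255],[0.01,-0.18,0,0,0,0,255],[0.01,-0.18,0,0,0,0,255],[0.01,-0.18,0,0,0,0,255],[0.01,-0.18,0,0,0,0,255],[0.01,-0.18,0.1,0,0,0,255],[0,-0.02,0.16,0,0,0,255],[0,0,0.16,0,0,0,255],[0,0,0.1,0,0,0,255],[0,0,0,0,0,0,255],[0,0,0,0,0,0,255]]

```text
clock: 16.4
tcp_pos: [0.4455, -0.2546, 0.1239]
orientation: [0.103, 0.001, 0.995, 0.001]
wrist_force: [0.9, -1.0, 0.6]
finger_gap: 0.04
grip_force: 30.6
```

```bash
python3 - <<'E'
from m import *
where()
W=shot('wrist','w4.png')
for P,z0 in(((.4512,.3479),.102),((.442,.148),.074),((.5955,.248),.098)): print(rimfit(shot('top') if 0 else W,P,z0,.0205,.02)[0])
E
```

```text
t 16.4 tcp [ 0.4455 -0.2546  0.1239] board s,y,h [ 0.0523 -0.0926  0.0992] tilt 11.87311740896196 gap 0.040027682310132255 F [ 0.8878 -0.9588  0.6371]
[0.4752 0.3719]
[0.466 0.172]
[0.6195 0.272 ]
```

View pics/w4.png

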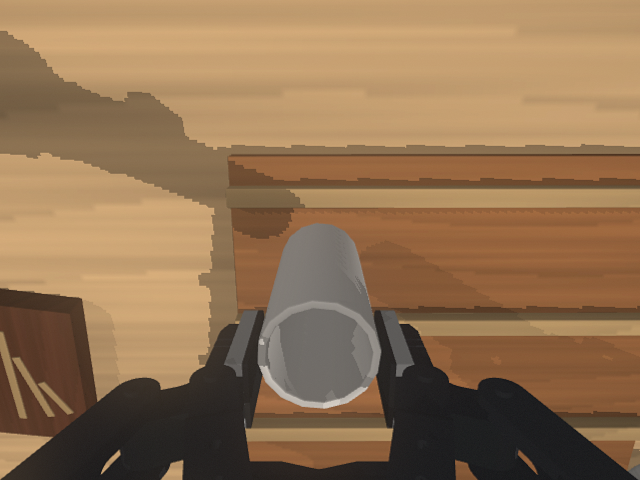

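S1 or S2 is held alone, its base in view over the board and its rim at (320,355). I'll check the board model from here while lowering.

```bash
python3 - <<'E'
from m import *
W=shot('wrist')
for s,h in((0,0),(.018,.012),(.030,.012),(.106,.012),(.118,.012)):print(s,[proj(W,bp(B,0,s,y,h))[0].round(1).tolist() for y in(-.15,0)])
g=cv2.cvtColor(W['im'],7).astype(int)
print(g[140:215:1,420].tolist());print(g[300:345,480].tolist())
E
```

```text
0 [[227.0, 152.2], [472.4, 151.8]]
0.018 [[224.9, 184.9], [475.9, 184.5]]
0.03 [[226.3, 204.6], [473.7, 204.3]]
0.106 [[234.2, 317.2], [460.9, 317.0]]
0.118 [[235.3, 333.3], [459.0, 333.1]]
[166, 168, 160, 112, 116, 117, 116, 117, 116, 117, 120, 111, 67, 80, 109, 115, 113, 112, 111, 109, 110, 113, 115, 115, 116, 114, 114, 114, 114, 112, 111, 111, 112, 113, 108, 88, 90, 97, 114, 83, 85, 84, 86, 89, 92, 100, 132, 152, 158, 156, 154, 153, 153, 152, 152, 149, 150, 150, 149, 150, 151, 151, 152, 152, 144, 109, 106, 106, 106, 106, 106, 114, 113, 113, 111]
[98, 96, 97, 92, 62, 65, 66, 65, 66, 67, 72, 80, 81, 82, 83, 83, 84, 92, 127, 144, 142, 142, 142, 140, 139, 138, 137, 138, 139, 140, 141, 141, 139, 110, 100, 100, 99, 98, 97, 95, 94, 96, 99, 100, 99]
```

Request:
jog_arm:
  increments:
    - [[0,0,0.08,0,0,0,255],[0,0,0.06,0,0,0,255],[0,0,0.04,0,0,0,255],[0,0,0.012,0,0,0,255],[0,0,0.008,0,0,0,255],[0,0,0,0,0,0,255]]

```text
clock: 17.1
tcp_pos: [0.4572, -0.2559, 0.0767]
orientation: [0.105, 0.001, 0.994, -0.0]
wrist_force: [-0.3, -0.1, -0.6]
finger_gap: 0.0401
grip_force: 30.6
```

```bash
python3 -c "
from m import *
where()"
```

```text
t 17.1 tcp [ 0.4572 -0.2559  0.0767] board s,y,h [ 0.0539 -0.0939  0.0506] tilt 12.048492747739138 gap 0.040132692668587155 F [-0.309  -0.0801 -0.5671]
```

Request:
jog_arm:
  increments:
    - [[0,0,0.008,0,0,0,255],[0,0,0.005,0,0,0,255],[0,0,0,0,0,0,255],[0.01,0,0,0,0,0,255],[0.01,0,0,0,0,0,255],[0,0,0,0,0,0,255]]

```text
clock: 17.7
tcp_pos: [0.4557, -0.2564, 0.0751]
orientation: [0.108, 0.0, 0.994, -0.001]
wrist_force: [1.9, 4.6, 12.9]
finger_gap: 0.0405
grip_force: 31.7
```

```bash
python3 -c "
from m import *
where()"
```

```text
t 17.7 tcp [ 0.4557 -0.2564  0.0751] board s,y,h [ 0.0521 -0.0944  0.0494] tilt 12.437560190621808 gap 0.04048312823366313 F [ 1.9277  4.5837 12.8561]
```

Request:
jog_arm:
  increments:
    - [[0,0,-0.006,0,0,0,255],[0,0,0,0,0,0,255],[0.01,0,0,0,0,0,255],[0,0,0,0,0,0,255],[0,0,0,0,0,0,255]]

```text
clock: 18.2
tcp_pos: [0.4524, -0.2566, 0.0749]
orientation: [0.107, 0.0, 0.994, -0.001]
wrist_force: [3.5, 2.0, 9.1]
finger_gap: 0.0408
grip_force: 31.3
```

```bash
python3 -c "
from m import *
where()"
```

```text
t 18.2 tcp [ 0.4524 -0.2566  0.0749] board s,y,h [ 0.0489 -0.0946  0.0498] tilt 12.329872709807532 gap 0.04078368939144851 F [3.5103 2.0423 9.1014]
```

Request:
jog_arm:
  increments:
    - [[0,0,0,0,0,0,60],[0,0,0,0,0,0,60],[0,0,0,0,0,0,0],[0,0,0,0,0,0,0],[0,0,-0.08,0,0,0,0],[0,0,-0.16,0,0,0,0],[0,0,-0.18,0,0,0,0],[0,0,-0.16,0,0,0,0],[0,0,0,0,0,0,0]]

```text
clock: 19.1
tcp_pos: [0.4214, -0.2579, 0.2204]
orientation: [0.108, 0.001, 0.994, -0.004]
wrist_force: [-0.3, -0.6, 0.1]
finger_gap: 0.0857
grip_force: 0.0
```

```bash
cat >> m.py <<'E'
SZ={'S':(.0205,.094,.0505),'M':(.027,.070,.145),'L':(.033,.046,.238)}
def oncheck(k,y,c):
    """fit the rim of a cup on the board; returns s,y of axis minus expected"""
    r,H,s=SZ[k];P=bp(B,0,s,y,H);n=np.array([-s12,0,c12])
    best=None
    for ds in np.arange(-.012,.0121,.001):
        for dy in np.arange(-.012,.0121,.001):
            Q=bp(B,0,s+ds,y+dy,H);v=ringscore(c,Q,r,n)
            if best is None or v>best[0]:best=(v,ds,dy)
    print(k,y,'score',round(float(best[0])),'ds mm',round(best[1]*1e3,1),'dy',round(best[2]*1e3,1))
def ringscore(c,Q,r,n):
    g=cv2.cvtColor(c['im'],7).astype(np.float32);a=np.linspace(0,2*np.pi,60,endpoint=False);e2=np.array([0,1.,0]);e1=np.cross(e2,n);v=[]
    for rr in(r-.0015,r-.006):
        q=proj(c,Q+rr*(np.cos(a)[:,None]*e1+np.sin(a)[:,None]*e2)).astype(np.float32)
        v.append(cv2.remap(g,q[None,:,0],q[None,:,1],1)[0])
    return np.mean(np.clip(v[0],0,230))+.5*np.mean(v[0]-v[1])
E
python3 - <<'E'
from m import *
where();W=shot('wrist','w5.png');oncheck('S',-.095,W)
cv2.imwrite('pics/w5c.png',cv2.imread('pics/w5.png')[100:420,150:500])
T=shot('top')
for P,z0,r in(((.4512,.3479),.102,.0205),((.442,.148),.074,.027),((.5955,.248),.098,.0205)): print(rimfit(T,P,z0,r,.03))
E
```

```text
t 19.1 tcp [ 0.4214 -0.2579  0.2204] board s,y,h [ 0.0487 -0.0959  0.1986] tilt 12.376857603834164 gap 0.08569133311990912 F [-0.2962 -0.5949  0.0666]
S -0.095 score 244 ds mm 0.0 dy 1.0
(array([0.4512, 0.3489]), np.float32(140.39803))
(array([0.4395, 0.1485]), np.float32(143.13857))
(array([0.5965, 0.249 ]), np.float32(141.11417))
```

View pics/w5c.png

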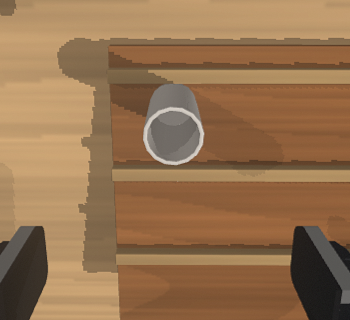

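S is seated (ds 0.0 mm) and the picture confirms it. Next is M from stack B.

Request:
jog_arm:
  increments:
    - [[0,0,0,0,0.0344,0,0],[0,0,0,0,0.0344,0.003,0],[-0.01,0.16,0,0,0,0,0],[-0.01,0.18,0,0,0,0,0],[-0.01,0.18,0,0,0,0,0],[-0.01,0.18,0,0,0,0,0],[-0.01,0.18,0,0,0,0,0],[-0.01,0.18,0,0,0,0,0],[-0.01,0.18,0,0,0,0,0],[-0.01,0.18,0,0,0,0,0],[0,0.16,0,0,0,0,0],[0,0.044,0,0,0,0,0],[0,0,0,0,0,0,0],[0,0,0,0,0,0,0]]

```text
clock: 20.6
tcp_pos: [0.4436, 0.1496, 0.2134]
orientation: [-0.004, 0.005, 1.0, -0.0]
wrist_force: [-0.4, 0.3, -0.4]
finger_gap: 0.085
grip_force: 0.0
```

```bash
python3 - <<'E'
from m import *
where();print(env.get_state()['orientation']);W=shot('wrist')
print(rimfit(W,(.441,.148),.074,.027,.03),rimfit(W,(.441,.148),.046,.033,.03))
E
```

```text
t 20.6 tcp [0.4436 0.1496 0.2134] board s,y,h [0.069  0.3116 0.1871] tilt -0.5129628806638441 gap 0.08497699091515186 F [-0.4408  0.3305 -0.3737]
[-0.0045  0.0055  1.     -0.0003]
(array([0.44  , 0.1475]), np.float32(204.84332)) (array([0.442, 0.148]), np.float32(172.82722))
```

Request:
jog_arm:
  increments:
    - [[0.0145,-0.008,0.1,0,-0.003,-0.003,0],[0,0,0.18,0,0,0,0],[0,0,0.18,0,0,0,0],[0,0,0.16,0,0,0,0],[0,0,0.08,0,0,0,0],[0,0,0.046,0,0,0,0],[0,0,0,0,0,0,0],[0,0,0,0,0,0,255],[0,0,0,0,0,0,255],[0,0,0,0,0,0,255],[0,0,0,0,0,0,255],[0,0,0,0,0,0,255]]

```text
clock: 21.85
tcp_pos: [0.4425, 0.1484, 0.0299]
orientation: [0.003, 0.001, 1.0, 0.0]
wrist_force: [0.0, -1.3, 6.5]
finger_gap: 0.0525
grip_force: 31.1
```

Request:
jog_arm:
  increments:
    - [[0,0,-0.04,0,0,0,255],[0,0,-0.1,0,0,0,255],[0,0,-0.16,0,0,0,255],[0,0,-0.16,0,0,0,255],[0,0,-0.16,0,0,0,255],[0,0,-0.16,0,0,0,255],[-0.05,0,0,0,-0.033,0,255],[-0.05,0,0,0,-0.0337,0,255],[-0.05,0,0,0,0,0,255],[0,0,0,0,0,0,255],[0,0,0,0,0,0,255]]

```text
clock: 22.95
tcp_pos: [0.4786, 0.1483, 0.2279]
orientation: [0.106, 0.001, 0.994, 0.0]
wrist_force: [0.6, 0.7, -0.6]
finger_gap: 0.0523
grip_force: 31.7
```

```bash
python3 -c "
from m import *
where()"
```

```text
t 22.9 tcp [0.4786 0.1483 0.2279] board s,y,h [0.1063 0.3103 0.194 ] tilt 12.131067637474644 gap 0.052304612468339284 F [ 0.587   0.7074 -0.5759]
```

Request:
jog_arm:
  increments:
    - [[-0.0167,-0.162,0,0,0,0,255],[-0.0167,-0.162,0,0,0,0,255],[-0.0167,-0.162,0,0,0,0,255],[-0.0167,-0.162,0,0,0,0,255],[-0.0167,-0.162,0,0,0,0,255],[-0.0167,-0.162,0,0,0,0,255],[-0.0167,-0.162,0,0,0,0,255],[-0.0167,-0.162,0,0,0,0,255],[-0.0167,-0.162,0,0,0,0,255],[-0.0167,-0.162,0,0,0,0,255],[0,0,0.16,0,0,0,255],[0,0,0.16,0,0,0,255],[0,0,0.16,0,0,0,255],[0,0,0.1,0,0,0,255],[0,0,0.04,0,0,0,255],[0,0,0,0,0,0,255],[0,0,0,0,0,0,255]]

```text
clock: 24.65
tcp_pos: [0.5509, -0.2575, 0.0845]
orientation: [0.106, 0.001, 0.994, 0.0]
wrist_force: [0.3, 0.1, 0.2]
finger_gap: 0.0521
grip_force: 31.4
```

```bash
python3 -c "
from m import *
where()"
```

```text
t 24.6 tcp [ 0.5509 -0.2575  0.0845] board s,y,h [ 0.1472 -0.0955  0.0387] tilt 12.142020408671586 gap 0.052120409690049725 F [0.3239 0.1381 0.2116]
```

Request:
jog_arm:
  increments:
    - [[0,0,0.03,0,0,0,255],[0,0,0.015,0,0,0,255],[0,0,0.005,0,0,0,255],[0,0,0,0,0,0,255],[0.01,0,0,0,0,0,255],[0.01,0,0,0,0,0,255],[0,0,0,0,0,0,255],[0,0,0,0,0,0,255]]

```text
clock: 25.45
tcp_pos: [0.5566, -0.2591, 0.079]
orientation: [0.115, -0.001, 0.993, -0.002]
wrist_force: [7.2, 5.5, 19.3]
finger_gap: 0.0524
grip_force: 28.5
```

```bash
python3 -c "
from m import *
where()"
```

```text
t 25.4 tcp [ 0.5566 -0.2591  0.079 ] board s,y,h [ 0.1516 -0.0971  0.0321] tilt 13.229888951613257 gap 0.05238855037482933 F [ 7.1818  5.5127 19.275 ]
```

Request:
jog_arm:
  increments:
    - [[0,0,-0.04,0,0,0,255],[0,0,-0.03,0,0,0,255],[0,0,0,0,0,0,255],[0,0,0,0,0,0,255]]

```text
clock: 25.85
tcp_pos: [0.5438, -0.2569, 0.0877]
orientation: [0.106, 0.001, 0.994, 0.0]
wrist_force: [-0.3, -1.1, -0.8]
finger_gap: 0.0519
grip_force: 33.2
```

```bash
python3 - <<'E'
from m import *
where();W=shot('wrist','w6.png');cv2.imwrite('pics/w6c.png',cv2.imread('pics/w6.png')[100:480,100:540])
st=env.get_state()
# rim of held cup: search rim centre in tool frame
q=st['orientation'];Rm=R.from_quat([q[1],q[2],q[3],q[0]]).as_matrix();n=-Rm[:,2]
best=max((ringscore(W,st['tcp_pos']+Rm@np.array([dx,0,-d]),.027,n),dx,d) for dx in np.arange(-.012,.0121,.001) for d in np.arange(.030,.06,.001))
print('rim in tool: score,dx,back',best)
E
```

```text
t 25.9 tcp [ 0.5438 -0.2569  0.0877] board s,y,h [ 0.1409 -0.0949  0.0433] tilt 12.120325547636748 gap 0.05187394918836568 F [-0.2945 -1.0958 -0.839 ]
rim in tool: score,dx,back (np.float32(183.65436), np.float64(-0.006999999999999996), np.float64(0.034))
```

View pics/w6c.png

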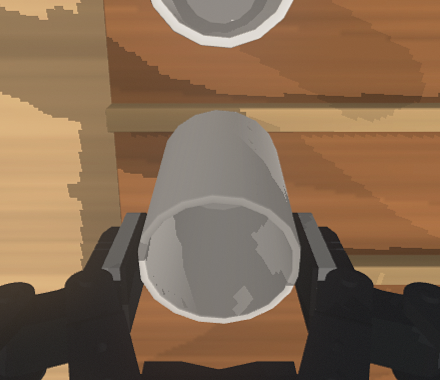

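The held M has tipped about 6° in the pads, with its base toward the cleat: it landed on the cleat's edge. I'll move upslope and press it flat on the clear surface, then slide it down.

Request:
jog_arm:
  increments:
    - [[-0.04,0,-0.02,0,0,0,255],[-0.036,0,0,0,0,0,255],[0,0,0.03,0,0,0,255],[0,0,0.03,0,0,0,255],[0,0,0.015,0,0,0,255],[0,0,0.01,0,0,0,255],[0,0,0,0,0,0,255],[0,0,0,0,0,0,255]]

```text
clock: 26.7
tcp_pos: [0.5661, -0.2569, 0.076]
orientation: [0.106, 0.001, 0.994, 0.0]
wrist_force: [-0.5, -0.5, -1.0]
finger_gap: 0.0517
grip_force: 33.3
```

```bash
python3 -c "
from m import *
where()"
```

```text
t 26.7 tcp [ 0.5661 -0.2569  0.076 ] board s,y,h [ 0.1603 -0.0949  0.0272] tilt 12.154361852298269 gap 0.05174958643555334 F [-0.4709 -0.4533 -0.9668]
```

Request:
jog_arm:
  increments:
    - [[0,0,0.008,0,0,0,255],[0,0,0.008,0,0,0,255],[0,0,0,0,0,0,255],[0,0,0,0,0,0,255]]

```text
clock: 27.1
tcp_pos: [0.5668, -0.257, 0.0753]
orientation: [0.107, 0.001, 0.994, -0.0]
wrist_force: [-11.0, 3.3, 20.9]
finger_gap: 0.0521
grip_force: 35.6
```

```bash
python3 -c "
from m import *
where()"
```

```text
t 27.1 tcp [ 0.5668 -0.257   0.0753] board s,y,h [ 0.1608 -0.095   0.0265] tilt 12.231977851287963 gap 0.052131909910774495 F [-11.0086   3.3447  20.8916]
```

Request:
jog_arm:
  increments:
    - [[0,0,-0.01,0,0,0,255],[0,0,0,0,0,0,255],[0.02,0,0,0,0,0,255],[0.02,0,0,0,0,0,255],[0.015,0,0,0,0,0,255],[0,0,0,0,0,0,255],[0,0,0,0,0,0,255]]

```text
clock: 27.8
tcp_pos: [0.5551, -0.2574, 0.0729]
orientation: [0.108, 0.001, 0.994, -0.0]
wrist_force: [5.5, 0.3, 3.6]
finger_gap: 0.052
grip_force: 31.3
```

```bash
python3 -c "
from m import *
where()"
```

```text
t 27.8 tcp [ 0.5551 -0.2574  0.0729] board s,y,h [ 0.1489 -0.0954  0.0265] tilt 12.422159725806875 gap 0.05202314392920238 F [5.485  0.3436 3.5563]
```

Request:
jog_arm:
  increments:
    - [[0.005,0,0,0,0,0,255],[0,0,0,0,0,0,255],[0,0,0,0,0,0,60],[0,0,0,0,0,0,40],[0,0,0,0,0,0,0],[0,0,0,0,0,0,0],[0,0,-0.08,0,0,0,0],[0,0,-0.16,0,0,0,0],[0,0,-0.18,0,0,0,0],[0,0,-0.16,0,0,0,0],[0,0,-0.1,0,0,0,0],[0,0,0,0,0,0,0]]

```text
clock: 29.0
tcp_pos: [0.5174, -0.2584, 0.2425]
orientation: [0.109, 0.001, 0.994, -0.002]
wrist_force: [0.5, -0.3, -0.4]
finger_gap: 0.0856
grip_force: 0.0
```

```bash
python3 - <<'E'
from m import *
where();W=shot('wrist','w7.png');oncheck('S',-.095,W);oncheck('M',-.095,W)
T=shot('top')
for P,z0,r in(((.4512,.3479),.102,.0205),((.442,.148),.046,.033),((.5955,.248),.098,.0205)): print(rimfit(T,P,z0,r,.04))
E
```

```text
t 29.0 tcp [ 0.5174 -0.2584  0.2425] board s,y,h [ 0.1472 -0.0964  0.2003] tilt 12.498377429131926 gap 0.08559683843407094 F [ 0.4682 -0.2987 -0.4448]
S -0.095 score 252 ds mm 1.0 dy 1.0
M -0.095 score 248 ds mm 1.0 dy 0.0
(array([0.4512, 0.3489]), np.float32(140.5151))
(array([0.4385, 0.149 ]), np.float32(138.22214))
(array([0.5965, 0.249 ]), np.float32(140.6744))
```

M is in place and touching. Next is L of stack B.

Request:
jog_arm:
  increments:
    - [[0,0,0,0,0.0347,0,0],[0,0,0,0,0.0347,0,0],[0.03,0.163,0,0,0,0,0],[0.03,0.163,0,0,0,0,0],[0.03,0.163,0,0,0,0,0],[0.03,0.163,0,0,0,0,0],[0.03,0.163,0,0,0,0,0],[0.03,0.163,0,0,0,0,0],[0.03,0.163,0,0,0,0,0],[0.03,0.163,0,0,0,0,0],[0.03,0.163,0,0,0,0,0],[0.03,0.163,0,0,0,0,0],[0,0,0,0,0,0,0],[0,0,0,0,0,0,0]]

```text
clock: 30.5
tcp_pos: [0.4408, 0.1514, 0.2367]
orientation: [-0.004, -0.001, 1.0, -0.0]
wrist_force: [0.2, 0.1, -0.3]
finger_gap: 0.0853
grip_force: 0.0
```

```bash
python3 - <<'E'
from m import *
where();print(env.get_state()['orientation']);W=shot('wrist')
print(rimfit(W,(.441,.148),.046,.033,.03))
for P,z0 in(((.4512,.3479),.102),((.5955,.248),.098)): print(rimfit(W,P,z0,.0205,.03))
E
```

```text
t 30.5 tcp [0.4408 0.1514 0.2367] board s,y,h [0.0711 0.3134 0.2105] tilt -0.49678850153590387 gap 0.08528895979949937 F [ 0.2437  0.0643 -0.3362]
[-0.0043 -0.0006  1.     -0.0003]
(array([0.4385, 0.148 ]), np.float32(201.01572))
(array([0.4507, 0.3479]), np.float32(218.54869))
(array([0.5955, 0.2485]), np.float32(153.88675))
```

Request:
jog_arm:
  increments:
    - [[0.009,-0.0136,0.1,0,-0.003,0,0],[0,0,0.18,0,0,0,0],[0,0,0.18,0,0,0,0],[0,0,0.18,0,0,0,0],[0,0,0.16,0,0,0,0],[0,0,0.12,0,0,0,0],[0,0,0.06,0,0,0,0],[0,0,0.02,0,0,0,0],[0,0,0,0,0,0,0],[0,0,0,0,0,0,0]]

```text
clock: 31.55
tcp_pos: [0.4412, 0.1469, -0.011]
orientation: [0.002, 0.001, 1.0, 0.0]
wrist_force: [0.2, -0.3, 0.2]
finger_gap: 0.0854
grip_force: 0.0
```

Request:
jog_arm:
  increments:
    - [[0,0,0,0,0,0,255],[0,0,0,0,0,0,255],[0,0,0,0,0,0,255],[0,0,0,0,0,0,255],[0,0,0,0,0,0,255]]

```text
clock: 32.05
tcp_pos: [0.4415, 0.1474, -0.0102]
orientation: [0.003, 0.001, 1.0, 0.0]
wrist_force: [-0.8, -2.0, 4.6]
finger_gap: 0.066
grip_force: 32.7
```

Request:
jog_arm:
  increments:
    - [[0,0,-0.04,0,0,0,255],[0,0,-0.1,0,0,0,255],[0,0,-0.16,0,0,0,255],[0,0,-0.18,0,0,0,255],[0,0,-0.18,0,0,0,255],[0,0,-0.18,0,0,0,255],[-0.1,0,-0.1,0,-0.033,0,255],[-0.1,0,0,0,-0.0337,0,255],[-0.1,0,0,0,0,0,255],[0,0,0,0,0,0,255],[0,0,0,0,0,0,255]]

```text
clock: 33.15
tcp_pos: [0.5134, 0.1472, 0.2321]
orientation: [0.107, 0.001, 0.994, 0.0]
wrist_force: [0.7, 0.9, 0.0]
finger_gap: 0.0662
grip_force: 33.7
```

```bash
python3 -c "
from m import *
where()"
```

```text
t 33.1 tcp [0.5134 0.1472 0.2321] board s,y,h [0.1412 0.3092 0.1909] tilt 12.228755576155047 gap 0.06618967106540649 F [0.6636 0.9352 0.0362]
```

Request:
jog_arm:
  increments:
    - [[-0.0432,-0.154,0,0,0,0,255],[-0.0432,-0.154,0,0,0,0,255],[-0.0432,-0.154,0,0,0,0,255],[-0.0432,-0.154,0,0,0,0,255],[-0.0432,-0.154,0,0,0,0,255],[-0.0432,-0.154,0,0,0,0,255],[-0.0432,-0.154,0,0,0,0,255],[-0.0432,-0.154,0,0,0,0,255],[-0.0432,-0.154,0,0,0,0,255],[-0.0432,-0.154,0,0,0,0,255],[0,0,0.16,0,0,0,255],[0,0,0.16,0,0,0,255],[0,0,0.16,0,0,0,255],[0,0,0.14,0,0,0,255],[0,0,0.1,0,0,0,255],[0,0,0.02,0,0,0,255],[0,0,0,0,0,0,255],[0,0,0,0,0,0,255]]

```text
clock: 34.95
tcp_pos: [0.6585, -0.2383, 0.0752]
orientation: [0.107, 0.001, 0.994, -0.0]
wrist_force: [0.2, -1.0, -0.1]
finger_gap: 0.0659
grip_force: 33.8
```

```bash
python3 -c "
from m import *
where()"
```

```text
t 35.0 tcp [ 0.6585 -0.2383  0.0752] board s,y,h [ 0.2505 -0.0763  0.0073] tilt 12.328247546189214 gap 0.06586016376628004 F [ 0.1669 -1.0081 -0.0702]
```

Request:
jog_arm:
  increments:
    - [[0,0,0.03,0,0,0,255],[0,0,0.03,0,0,0,255],[0,0,0.012,0,0,0,255],[0,0,0,0,0,0,255],[0,0,0,0,0,0,255]]

```text
clock: 35.45
tcp_pos: [0.6618, -0.2383, 0.058]
orientation: [0.107, 0.001, 0.994, -0.0]
wrist_force: [-6.4, 0.8, 11.0]
finger_gap: 0.0662
grip_force: 34.8
```

```bash
python3 -c "
from m import *
where()"
```

```text
t 35.5 tcp [ 0.6618 -0.2383  0.058 ] board s,y,h [ 0.2502 -0.0763 -0.0102] tilt 12.321977061004093 gap 0.06620935372514332 F [-6.3586  0.7784 10.9835]
```

Request:
jog_arm:
  increments:
    - [[0,0,-0.005,0,0,0,255],[0.016,0,0,0,0,0,255],[0.016,0,0,0,0,0,255],[0.014,0,0,0,0,0,255],[0,0,0,0,0,0,255],[0,0,0,0,0,0,255]]

```text
clock: 36.05
tcp_pos: [0.6531, -0.2387, 0.0566]
orientation: [0.11, 0.0, 0.994, -0.001]
wrist_force: [5.3, 0.6, 4.0]
finger_gap: 0.0659
grip_force: 34.1
```

```bash
python3 -c "
from m import *
where()"
```

```text
t 36.0 tcp [ 0.6531 -0.2387  0.0566] board s,y,h [ 0.2413 -0.0767 -0.0098] tilt 12.597660379036501 gap 0.06593750727700384 F [5.2871 0.558  3.9644]
```

Request:
jog_arm:
  increments:
    - [[0,0,0,0,0,0,20],[0,0,0,0,0,0,0],[0,0,0,0,0,0,0],[0,0,0,0,0,0,0],[0,0,-0.06,0,0,0,0],[0,0,-0.16,0,0,0,0],[0,0,-0.18,0,0,0,0],[0,0,-0.18,0,0,0,0],[0,0,-0.1,0,0,0,0],[0,0,0,0,0,0,0]]

```text
clock: 37.05
tcp_pos: [0.6158, -0.2394, 0.2279]
orientation: [0.111, 0.001, 0.994, -0.003]
wrist_force: [0.6, 0.3, 0.9]
finger_gap: 0.0856
grip_force: 0.0
```

```bash
python3 - <<'E'
from m import *
where();W=shot('wrist');oncheck('L',-.076,W);oncheck('M',-.095,W)
T=shot('top')
for P,z0,r in(((.4512,.3479),.102,.0205),((.5955,.248),.098,.0205)): print(rimfit(T,P,z0,r,.05))
E
```

```text
t 37.0 tcp [ 0.6158 -0.2394  0.2279] board s,y,h [ 0.2404 -0.0774  0.1655] tilt 12.714049669007434 gap 0.08559813284879994 F [0.6359 0.339  0.9452]
L -0.076 score 221 ds mm 0.0 dy -1.0
M -0.095 score 226 ds mm 1.0 dy 0.0
(array([0.4512, 0.3489]), np.float32(140.24284))
(array([0.5965, 0.249 ]), np.float32(140.75777))
```

Request:
jog_arm:
  increments:
    - [[0,0,0,0,0.0333,0,0],[0,0,0,0,0.0333,0,0],[0.0477,0.1677,0,0,0,0,0],[0.0477,0.1677,0,0,0,0,0],[0.0477,0.1677,0,0,0,0,0],[0.0477,0.1677,0,0,0,0,0],[0.0477,0.1677,0,0,0,0,0],[0.0477,0.1677,0,0,0,0,0],[0.0477,0.1677,0,0,0,0,0],[0.0477,0.1677,0,0,0,0,0],[0.0477,0.1677,0,0,0,0,0],[0.0477,0.1677,0,0,0,0,0],[0.0477,0.1677,0,0,0,0,0],[0.0477,0.1677,0,0,0,0,0],[0.0477,0.1677,0,0,0,0,0],[0.0477,0.1677,0,0,0,0,0],[0,0,0,0,0,0,0],[0,0,0,0,0,0,0]]

```text
clock: 38.95
tcp_pos: [0.4468, 0.3497, 0.2184]
orientation: [0.001, -0.001, 1.0, -0.001]
wrist_force: [0.7, 0.3, -0.7]
finger_gap: 0.0857
grip_force: 0.0
```

```bash
python3 - <<'E'
from m import *
where();print(env.get_state()['orientation']);W=shot('wrist')
for z,r in((.102,.0205),(.074,.027),(.046,.033)): print(rimfit(W,(.4507,.348),z,r,.02 if z<.1 else .05))
E
```

```text
t 39.0 tcp [0.4468 0.3497 0.2184] board s,y,h [0.0732 0.5117 0.1913] tilt 0.0740114543172294 gap 0.08569870364487392 F [ 0.6978  0.2735 -0.6847]
[ 0.0006 -0.0005  1.     -0.0009]
(array([0.4507, 0.3485]), np.float32(204.01073))
(array([0.4512, 0.3485]), np.float32(161.83926))
(array([0.4507, 0.348 ]), np.float32(155.09546))
```

Request:
jog_arm:
  increments:
    - [[-0.0156,-0.005,0.12,0,0,0,0],[0,0,0.18,0,0,0,0],[0,0,0.18,0,0,0,0],[0,0,0.12,0,0,0,0],[0,0,0.054,0,0,0,0],[0,0,0,0,0,0,0],[0,0,0,0,0,0,0],[0,0,0,0,0,0,255],[0,0,0,0,0,0,255],[0,0,0,0,0,0,255],[0,0,0,0,0,0,255],[0,0,0,0,0,0,255],[0,0,0,0,0,0,255]]

```text
clock: 40.3
tcp_pos: [0.4534, 0.3485, 0.0579]
orientation: [0.003, 0.001, 1.0, 0.001]
wrist_force: [-0.4, 0.3, 6.1]
finger_gap: 0.0403
grip_force: 30.2
```

Request:
jog_arm:
  increments:
    - [[0,0,-0.04,0,0,0,255],[0,0,-0.1,0,0,0,255],[0,0,-0.16,0,0,0,255],[0,0,-0.16,0,0,0,255],[0,0,-0.16,0,0,0,255],[0,0,-0.18,0,0,0,255],[0,-0.1,0,0,-0.033,0,255],[0,-0.16,0,0,-0.0337,0,255],[0,-0.16,0,0,0,0,255],[0,-0.16,0,0,0,0,255],[0,-0.16,0,0,0,0,255],[0,-0.16,0,0,0,0,255],[0,-0.16,0,0,0,0,255],[0,-0.16,0,0,0,0,255],[0,0,0,0,0,0,255],[0,0,0,0,0,0,255]]

```text
clock: 41.9
tcp_pos: [0.4511, 0.0421, 0.257]
orientation: [0.107, 0.002, 0.994, 0.0]
wrist_force: [0.8, 0.9, -0.7]
finger_gap: 0.0401
grip_force: 30.6
```

```bash
python3 -c "
from m import *
where()"
```

```text
t 41.9 tcp [0.4511 0.0421 0.257 ] board s,y,h [0.0854 0.2041 0.2282] tilt 12.248824153838145 gap 0.040128374366673866 F [ 0.7565  0.9193 -0.6767]
```

Request:
jog_arm:
  increments:
    - [[0.02,-0.16,0,0,0,0,255],[0.02,-0.16,0,0,0,0,255],[0.02,-0.16,0,0,0,0,255],[0.02,-0.16,0,0,0,0,255],[0.02,-0.16,0.1,0,0,0,255],[0,-0.016,0.16,0,0,0,255],[0,0,0.16,0,0,0,255],[0,0,0.14,0,0,0,255],[0,0,0.1,0,0,0,255],[0,0,0.02,0,0,0,255],[0,0,0,0,0,0,255],[0,0,0,0,0,0,255]]

```text
clock: 43.1
tcp_pos: [0.4637, -0.1607, 0.0865]
orientation: [0.107, 0.0, 0.994, -0.0]
wrist_force: [0.4, -0.0, -0.9]
finger_gap: 0.0401
grip_force: 30.7
```

```bash
python3 -c "
from m import *
where()"
```

```text
t 43.1 tcp [ 0.4637 -0.1607  0.0865] board s,y,h [0.0623 0.0013 0.0588] tilt 12.330130413539642 gap 0.04006241622103074 F [ 0.4258 -0.0211 -0.8744]
```

Request:
jog_arm:
  increments:
    - [[0,0,0.02,0,0,0,255],[0,0,0.018,0,0,0,255],[0,0,0,0,0,0,255],[0,0,0,0,0,0,255],[0.016,0,-0.002,0,0,0,255],[0.016,0,0,0,0,0,255],[0.014,0,0,0,0,0,255],[0,0,0,0,0,0,255],[0,0,0,0,0,0,255]]

```text
clock: 44.0
tcp_pos: [0.456, -0.1622, 0.0763]
orientation: [0.11, 0.001, 0.994, -0.001]
wrist_force: [1.3, 0.8, 7.7]
finger_gap: 0.0402
grip_force: 30.4
```

```bash
python3 -c "
from m import *
where()"
```

```text
t 44.0 tcp [ 0.456  -0.1622  0.0763] board s,y,h [ 0.0526 -0.0002  0.0505] tilt 12.60777944139557 gap 0.040206625488421494 F [1.3353 0.8347 7.6588]
```

Request:
jog_arm:
  increments:
    - [[0.01,0,-0.002,0,0,0,255],[0,0,0,0,0,0,255],[0,0,0,0,0,0,255]]

```text
clock: 44.3
tcp_pos: [0.4522, -0.1621, 0.0753]
orientation: [0.108, 0.001, 0.994, -0.001]
wrist_force: [0.3, -0.4, 6.6]
finger_gap: 0.0404
grip_force: 30.9
```

Request:
jog_arm:
  increments:
    - [[0,0,0,0,0,0,60],[0,0,0,0,0,0,40],[0,0,0,0,0,0,0],[0,0,0,0,0,0,0],[0,0,-0.08,0,0,0,0],[0,0,-0.16,0,0,0,0],[0,0,-0.18,0,0,0,0],[0,0,-0.18,0,0,0,0],[0,0,0,0,0,0,0]]

```text
clock: 45.2
tcp_pos: [0.4211, -0.1628, 0.2266]
orientation: [0.111, 0.001, 0.994, -0.003]
wrist_force: [1.6, -0.7, -0.0]
finger_gap: 0.0858
grip_force: 0.0
```

```bash
python3 - <<'E'
from m import *
where();W=shot('wrist');oncheck('S',0,W);oncheck('S',-.095,W)
T=shot('top')
for P,z0,r in(((.4512,.3479),.074,.027),((.5955,.248),.098,.0205)): print(rimfit(T,P,z0,r,.05))
E
```

```text
t 45.2 tcp [ 0.4211 -0.1628  0.2266] board s,y,h [ 0.0498 -0.0008  0.2047] tilt 12.705309203866006 gap 0.08576037222531695 F [ 1.5637 -0.7298 -0.0185]
S 0 score 248 ds mm 1.0 dy 0.0
S -0.095 score 242 ds mm 0.0 dy 1.0
(array([0.4502, 0.3484]), np.float32(143.18134))
(array([0.5965, 0.249 ]), np.float32(139.91591))
```

```bash
python3 - <<'E'
s=open('m.py').read()
s=s.replace("    print(k,y,'score'","    _,a,b=best\n    best=max((ringscore(c,bp(B,0,s+a+i*.00025,y+b+j*.00025,H),r,n),a+i*.00025,b+j*.00025) for i in range(-6,7) for j in range(-6,7))\n    print(k,y,'score'").replace("best[1]*1e3,1","best[1]*1e3,2").replace("best[2]*1e3,1","best[2]*1e3,2")
open('m.py','w').write(s)
from m import *
W=shot('wrist');oncheck('S',0,W);oncheck('S',-.095,W);cv2.imwrite('pics/w8.png',W['im'])
T=shot('top');oncheck('S',0,T);oncheck('S',-.095,T);oncheck('M',-.095,T);oncheck('L',-.075,T)
E
```

```text
S 0 score 248 ds mm 0.75 dy 0.0
S -0.095 score 245 ds mm 0.5 dy 1.25
S 0 score 130 ds mm 1.25 dy 0.5
S -0.095 score 131 ds mm 0.5 dy 0.75
M -0.095 score 131 ds mm 0.75 dy 0.0
L -0.075 score 131 ds mm 0.5 dy -2.0
```

The middle S may sit a few tenths of a mm short of its cleat, so I'll nudge it gently downslope with shut fingers.

Request:
jog_arm:
  increments:
    - [[-0.17,0.003,0,0,0,0,255],[0,0,0.08,0,0,0,255],[0,0,0.16,0,0,0,255],[0,0,0.18,0,0,0,255],[0,0,0.16,0,0,0,255],[0,0,0.12,0,0,0,255],[0,0,0.07,0,0,0,255],[0,0,0,0,0,0,255],[0.02,0,0,0,0,0,255],[0.016,0,0,0,0,0,255],[0.008,0,0,0,0,0,255],[0,0,0,0,0,0,255]]

```text
clock: 46.6
tcp_pos: [0.4908, -0.1606, 0.04]
orientation: [0.107, 0.001, 0.994, -0.0]
wrist_force: [-0.1, -0.5, 1.6]
finger_gap: 0.0005
grip_force: 0.2
```

```bash
python3 -c "
from m import *
where()"
```

```text
t 46.6 tcp [ 0.4908 -0.1606  0.04  ] board s,y,h [0.0792 0.0014 0.0077] tilt 12.337020225042192 gap 0.0005225187842597382 F [-0.0607 -0.4862  1.6138]
```

Request:
jog_arm:
  increments:
    - [[0.008,0,0,0,0,0,255],[0.004,0,0,0,0,0,255],[0,0,0,0,0,0,255],[0,0,0,0,0,0,255]]

```text
clock: 47.0
tcp_pos: [0.4902, -0.1612, 0.0401]
orientation: [0.109, 0.001, 0.994, -0.001]
wrist_force: [5.7, -0.1, 4.6]
finger_gap: 0.0003
grip_force: 3.3
```

```bash
python3 -c "
from m import *
where()"
```

```text
t 47.0 tcp [ 0.4902 -0.1612  0.0401] board s,y,h [0.0785 0.0008 0.0079] tilt 12.529066481643673 gap 0.0002535671311383845 F [ 5.7002 -0.1308  4.5659]
```

S is confirmed against its cleat (6.5 N, blocked). Next is M from stack A.

Request:
jog_arm:
  increments:
    - [[-0.02,0,0,0,0,0,255],[0,0,-0.1,0,0,0,255],[0,0,-0.18,0,0,0,255],[0,0,-0.18,0,0,0,0],[0,0,-0.18,0,0,0,0],[0,0,-0.08,0,0.0333,0,0],[0,0.1,0,0,0.0333,0,0],[0,0.162,0,0,0,0,0],[0,0.162,0,0,0,0,0],[0,0.162,0,0,0,0,0],[0,0.162,0,0,0,0,0],[0,0.162,0,0,0,0,0],[0,0.162,0,0,0,0,0],[0,0.162,0,0,0,0,0],[0,0.162,0,0,0,0,0],[0,0.162,0,0,0,0,0],[0,0.162,0,0,0,0,0],[0,0.162,0,0,0,0,0],[0,0.162,0,0,0,0,0],[0,0,0,0,0,0,0]]

```text
clock: 49.0
tcp_pos: [0.4537, 0.3541, 0.2137]
orientation: [0.001, -0.002, 1.0, -0.0]
wrist_force: [-0.7, -0.5, -0.0]
finger_gap: 0.0857
grip_force: 0.0
```

Request:
jog_arm:
  increments:
    - [[0,0,0,0,0,0,0],[0,0,0,0,0,0,0]]

```text
clock: 49.2
tcp_pos: [0.4545, 0.3495, 0.2148]
orientation: [0.001, 0.001, 1.0, -0.001]
wrist_force: [0.4, -0.6, -0.1]
finger_gap: 0.0855
grip_force: 0.0
```

```bash
python3 - <<'E'
from m import *
where();print(env.get_state()['orientation']);W=shot('wrist')
for z,r in((.074,.027),(.046,.033)): print(rimfit(W,(.4507,.348),z,r,.05))
print(rimfit(W,(.5955,.248),.098,.0205,.02))
E
```

```text
t 49.2 tcp [0.4545 0.3495 0.2148] board s,y,h [0.08   0.5115 0.1862] tilt 0.14270041259682553 gap 0.08554824843038412 F [ 0.3813 -0.6122 -0.1333]
[ 0.0012  0.0011  1.     -0.0008]
(array([0.4497, 0.348 ]), np.float32(201.88962))
(array([0.4517, 0.3485]), np.float32(167.55148))
(array([0.5955, 0.249 ]), np.float32(127.137985))
```

Request:
jog_arm:
  increments:
    - [[0.026,-0.006,0.12,0,0,0,0],[0,0,0.18,0,0,0,0],[0,0,0.18,0,0,0,0],[0,0,0.16,0,0,0,0],[0,0,0.08,0,0,0,0],[0,0,0.03,0,0,0,0],[0,0,0,0,0,0,0],[0,0,0,0,0,0,0],[0,0,0,0,0,0,255],[0,0,0,0,0,0,255],[0,0,0,0,0,0,255],[0,0,0,0,0,0,255],[0,0,0,0,0,0,255]]

```text
clock: 50.55
tcp_pos: [0.4506, 0.3498, 0.0295]
orientation: [0.003, 0.001, 1.0, 0.001]
wrist_force: [-0.2, -1.7, 5.1]
finger_gap: 0.0523
grip_force: 31.1
```

Request:
jog_arm:
  increments:
    - [[0,0,-0.04,0,0,0,255],[0,0,-0.1,0,0,0,255],[0,0,-0.16,0,0,0,255],[0,0,-0.16,0,0,0,255],[0,0,-0.16,0,0,0,255],[0,0,-0.18,0,0,0,255],[-0.05,-0.1,0,0,-0.033,0,255],[-0.05,-0.16,0,0,-0.0337,0,255],[-0.05,-0.16,0,0,0,0,255],[-0.05,-0.16,0,0,0,0,255],[0,-0.16,0,0,0,0,255],[0,-0.16,0,0,0,0,255],[0,-0.16,0,0,0,0,255],[0,-0.16,0,0,0,0,255],[0,0,0,0,0,0,255],[0,0,0,0,0,0,255]]

```text
clock: 52.15
tcp_pos: [0.4973, 0.0435, 0.235]
orientation: [0.107, 0.002, 0.994, 0.0]
wrist_force: [-0.0, -0.2, -0.9]
finger_gap: 0.0523
grip_force: 31.9
```

```bash
python3 -c "
from m import *
where()"
```

```text
t 52.1 tcp [0.4973 0.0435 0.235 ] board s,y,h [0.126  0.2055 0.1971] tilt 12.269155599797912 gap 0.05231890283744205 F [-0.0267 -0.1645 -0.9234]
```

Request:
jog_arm:
  increments:
    - [[-0.0224,-0.162,0,0,0,0,255],[-0.0224,-0.162,0,0,0,0,255],[-0.0224,-0.162,0,0,0,0,255],[-0.0224,-0.162,0,0,0,0,255],[-0.0224,-0.162,0.08,0,0,0,255],[0,-0.012,0.16,0,0,0,255],[0,0,0.16,0,0,0,255],[0,0,0.14,0,0,0,255],[0,0,0.08,0,0,0,255],[0,0,0.03,0,0,0,255],[0,0,0,0,0,0,255],[0,0,0,0,0,0,255]]

```text
clock: 53.35
tcp_pos: [0.56, -0.1608, 0.0829]
orientation: [0.107, 0.0, 0.994, -0.0]
wrist_force: [0.3, 0.3, -0.3]
finger_gap: 0.0518
grip_force: 32.0
```

```bash
python3 -c "
from m import *
where()"
```

```text
t 53.4 tcp [ 0.56   -0.1608  0.0829] board s,y,h [0.1557 0.0012 0.0353] tilt 12.34035611541278 gap 0.05179905902102951 F [ 0.2765  0.2504 -0.2988]
```

Request:
jog_arm:
  increments:
    - [[0,0,0.02,0,0,0,255],[0,0,0.02,0,0,0,255],[0,0,0,0,0,0,255],[0,0,0,0,0,0,255],[0.016,0,-0.002,0,0,0,255],[0.016,0,0,0,0,0,255],[0.018,0,0,0,0,0,255],[0,0,0,0,0,0,255],[0,0,0,0,0,0,255]]

```text
clock: 54.25
tcp_pos: [0.5508, -0.1617, 0.0712]
orientation: [0.109, 0.001, 0.994, -0.0]
wrist_force: [4.9, 0.8, 6.3]
finger_gap: 0.052
grip_force: 31.1
```

```bash
python3 -c "
from m import *
where()"
```

```text
t 54.2 tcp [ 0.5508 -0.1617  0.0712] board s,y,h [0.1443 0.0003 0.0258] tilt 12.527459959446272 gap 0.0520157895092757 F [4.9052 0.8278 6.2741]
```

Request:
jog_arm:
  increments:
    - [[0,0,0,0,0,0,60],[0,0,0,0,0,0,40],[0,0,0,0,0,0,0],[0,0,0,0,0,0,0],[0,0,-0.08,0,0,0,0],[0,0,-0.16,0,0,0,0],[0,0,-0.18,0,0,0,0],[0,0,-0.18,0,0,0,0],[0,0,-0.08,0,0,0,0],[0,0,0,0,0,0,0]]

```text
clock: 55.25
tcp_pos: [0.514, -0.1623, 0.2398]
orientation: [0.11, 0.001, 0.994, -0.002]
wrist_force: [0.6, -0.4, 0.0]
finger_gap: 0.0855
grip_force: 0.0
```

```bash
python3 - <<'E'
from m import *
where();W=shot('wrist');oncheck('S',0,W);oncheck('S',-.095,W);oncheck('M',0,W);oncheck('M',-.095,W)
T=shot('top')
for P,z0,r in(((.4512,.3479),.046,.033),((.5955,.248),.098,.0205)): print(rimfit(T,P,z0,r,.05))
E
```

```text
t 55.2 tcp [ 0.514  -0.1623  0.2398] board s,y,h [ 0.1433 -0.0003  0.1983] tilt 12.573955578622199 gap 0.085456944434579 F [ 0.6048 -0.4411  0.0087]
S 0 score 260 ds mm 1.25 dy -1.75
S -0.095 score 217 ds mm 0.5 dy 1.25
M 0 score 254 ds mm 1.0 dy 0.25
M -0.095 score 251 ds mm 1.0 dy 0.25
(array([0.4492, 0.3489]), np.float32(135.85257))
(array([0.5965, 0.249 ]), np.float32(138.47887))
```

Request:
jog_arm:
  increments:
    - [[0,0,0,0,0.0333,0,0],[0,0,0,0,0.0333,0,0],[0.021,0.17,0,0,0,0,0],[0.021,0.17,0,0,0,0,0],[0.021,0.17,0,0,0,0,0],[0.021,0.17,0,0,0,0,0],[0.021,0.17,0,0,0,0,0],[0.021,0.17,0,0,0,0,0],[0.021,0.17,0,0,0,0,0],[0.021,0.17,0,0,0,0,0],[0.021,0.17,0,0,0,0,0],[0.021,0.17,0,0,0,0,0],[0.021,0.17,0,0,0,0,0],[0.021,0.17,0,0,0,0,0],[0,0,0,0,0,0,0],[0,0,0,0,0,0,0],[0,0,0,0,0,0,0]]

```text
clock: 57.05
tcp_pos: [0.4501, 0.3478, 0.2342]
orientation: [0.001, 0.001, 1.0, -0.001]
wrist_force: [0.2, -0.5, -0.4]
finger_gap: 0.0851
grip_force: 0.0
```

```bash
python3 - <<'E'
from m import *
where();W=shot('wrist')
print(rimfit(W,(.4507,.348),.046,.033,.05));print(rimfit(W,(.5955,.248),.098,.0205,.02))
E
```

```text
t 57.0 tcp [0.4501 0.3478 0.2342] board s,y,h [0.0797 0.5098 0.2061] tilt 0.1304900866351294 gap 0.08512066394452872 F [ 0.1977 -0.528  -0.3722]
(array([0.4487, 0.348 ]), np.float32(197.10191))
(array([0.5955, 0.249 ]), np.float32(139.79819))
```

Request:
jog_arm:
  increments:
    - [[0.012,0,0.1,0,0,0,0],[0,0,0.18,0,0,0,0],[0,0,0.18,0,0,0,0],[0,0,0.18,0,0,0,0],[0,0,0.16,0,0,0,0],[0,0,0.1,0,0,0,0],[0,0,0.06,0,0,0,0],[0,0,0.02,0,0,0,0],[0,0,0,0,0,0,0],[0,0,0,0,0,0,0],[0,0,0,0,0,0,255],[0,0,0,0,0,0,255],[0,0,0,0,0,0,255],[0,0,0,0,0,0,255],[0,0,0,0,0,0,255]]

```text
clock: 58.6
tcp_pos: [0.4499, 0.3493, -0.0077]
orientation: [0.004, 0.001, 1.0, 0.001]
wrist_force: [0.2, -0.7, 6.8]
finger_gap: 0.065
grip_force: 33.1
```

Request:
jog_arm:
  increments:
    - [[0,0,-0.04,0,0,0,255],[0,0,-0.1,0,0,0,255],[0,0,-0.16,0,0,0,255],[0,0,-0.18,0,0,0,255],[0,0,-0.18,0,0,0,255],[0,0,-0.18,0,0,0,255],[-0.05,-0.1,-0.1,0,-0.033,0,255],[-0.06,-0.16,0,0,-0.0337,0,255],[-0.06,-0.16,0,0,0,0,255],[-0.06,-0.16,0,0,0,0,255],[-0.06,-0.16,0,0,0,0,255],[-0.06,-0.16,0,0,0,0,255],[-0.06,-0.16,0,0,0,0,255],[-0.06,-0.16,0,0,0,0,255],[0,0,0,0,0,0,255],[0,0,0,0,0,0,255]]

```text
clock: 60.2
tcp_pos: [0.5624, 0.0427, 0.2469]
orientation: [0.107, 0.002, 0.994, 0.0]
wrist_force: [0.8, 0.8, -0.1]
finger_gap: 0.0645
grip_force: 33.6
```

```bash
python3 -c "
from m import *
where()"
```

```text
t 60.2 tcp [0.5624 0.0427 0.2469] board s,y,h [0.1921 0.2047 0.1952] tilt 12.276959202837851 gap 0.06454097725569122 F [ 0.8455  0.7745 -0.085 ]
```

Request:
jog_arm:
  increments:
    - [[-0.056,-0.13,0,0,0,0,255],[-0.056,-0.13,0,0,0,0,255],[-0.056,-0.13,0,0,0,0,255],[-0.056,-0.13,0.06,0,0,0,255],[0,0,0.16,0,0,0,255],[0,0,0.16,0,0,0,255],[0,0,0.16,0,0,0,255],[0,0,0.12,0,0,0,255],[0,0,0.07,0,0,0,255],[0,0,0.02,0,0,0,255],[0,0,0,0,0,0,255],[0,0,0,0,0,0,255]]

```text
clock: 61.4
tcp_pos: [0.6576, -0.0858, 0.0766]
orientation: [0.108, 0.0, 0.994, -0.0]
wrist_force: [0.5, -0.6, -0.5]
finger_gap: 0.0651
grip_force: 33.7
```

```bash
python3 -c "
from m import *
where()"
```

```text
t 61.4 tcp [ 0.6576 -0.0858  0.0766] board s,y,h [0.2499 0.0762 0.0089] tilt 12.383570789014772 gap 0.06506878202030089 F [ 0.5367 -0.6163 -0.4991]
```

Request:
jog_arm:
  increments:
    - [[0,0,0.03,0,0,0,255],[0,0,0.025,0,0,0,255],[0,0,0.013,0,0,0,255],[0,0,0,0,0,0,255],[0,0,0,0,0,0,255],[0.018,0,-0.002,0,0,0,255],[0.02,0,0,0,0,0,255],[0.016,0,0,0,0,0,255],[0,0,0,0,0,0,255],[0,0,0,0,0,0,255]]

```text
clock: 62.4
tcp_pos: [0.6513, -0.0872, 0.0588]
orientation: [0.111, 0.001, 0.994, -0.0]
wrist_force: [6.3, 0.7, 3.6]
finger_gap: 0.0646
grip_force: 34.0
```

```bash
python3 -c "
from m import *
where()"
```

```text
t 62.4 tcp [ 0.6513 -0.0872  0.0588] board s,y,h [ 0.2401  0.0748 -0.0073] tilt 12.778470950574775 gap 0.06460504931410797 F [6.278  0.6767 3.6065]
```

Request:
jog_arm:
  increments:
    - [[0,0,0,0,0,0,20],[0,0,0,0,0,0,0],[0,0,0,0,0,0,0],[0,0,0,0,0,0,0],[0,0,-0.06,0,0,0,0],[0,0,-0.16,0,0,0,0],[0,0,-0.18,0,0,0,0],[0,0,-0.18,0,0,0,0],[0,0,-0.1,0,0,0,0],[0,0,0,0,0,0,0]]

```text
clock: 63.4
tcp_pos: [0.6129, -0.0872, 0.2275]
orientation: [0.111, 0.001, 0.994, -0.001]
wrist_force: [0.9, 0.2, 0.8]
finger_gap: 0.0852
grip_force: 0.0
```

```bash
python3 - <<'E'
from m import *
where();W=shot('wrist');oncheck('L',.075,W);oncheck('L',-.075,W);oncheck('M',0,W)
E
```

```text
t 63.4 tcp [ 0.6129 -0.0872  0.2275] board s,y,h [0.2375 0.0748 0.1657] tilt 12.718549804474534 gap 0.08518213413191995 F [0.8736 0.2411 0.7857]
L 0.075 score 226 ds mm 1.0 dy -0.5
L -0.075 score 224 ds mm 0.25 dy -1.5
M 0 score 202 ds mm 1.25 dy 0.5
```

Request:
jog_arm:
  increments:
    - [[0,0,0,0,0.0333,0,0],[0,0,0,0,0.0333,0,0],[0.01,0.168,0,0,0,0,0],[0.01,0.168,0,0,0,0,0],[0.01,0.168,0,0,0,0,0],[0.01,0.168,0,0,0,0,0],[0.01,0.168,0,0,0,0,0],[0.01,0.168,0,0,0,0,0],[0.01,0.168,0,0,0,0,0],[0.01,0.168,0,0,0,0,0],[0,0,0,0,0,0,0],[0,0,0,0,0,0,0],[0,0,0,0,0,0,0]]

```text
clock: 64.75
tcp_pos: [0.5912, 0.2487, 0.2207]
orientation: [0.001, 0.001, 1.0, -0.0]
wrist_force: [-0.2, 0.6, -0.3]
finger_gap: 0.0856
grip_force: 0.0
```

```bash
python3 - <<'E'
from m import *
where();W=shot('wrist')
print(rimfit(W,(.5955,.249),.098,.0205,.02),rimfit(W,(.5955,.249),.07,.027,.02))
E
```

```text
t 64.8 tcp [0.5912 0.2487 0.2207] board s,y,h [0.2149 0.4107 0.1636] tilt 0.1588301022200955 gap 0.0856377934174722 F [-0.1977  0.5622 -0.3148]
(array([0.596 , 0.2485]), np.float32(217.32281)) (array([0.596 , 0.2485]), np.float32(172.72752))
```

Request:
jog_arm:
  increments:
    - [[-0.012,0,0.12,0,0,0,0],[0,0,0.18,0,0,0,0],[0,0,0.18,0,0,0,0],[0,0,0.13,0,0,0,0],[0,0,0.068,0,0,0,0],[0,0,0,0,0,0,0],[0,0,0,0,0,0,0],[0,0,0,0,0,0,255],[0,0,0,0,0,0,255],[0,0,0,0,0,0,255],[0,0,0,0,0,0,255],[0,0,0,0,0,0,255],[0,0,0,0,0,0,255]]

```text
clock: 66.1
tcp_pos: [0.5964, 0.2498, 0.0541]
orientation: [0.004, 0.001, 1.0, 0.0]
wrist_force: [-0.6, -0.5, 6.1]
finger_gap: 0.0397
grip_force: 30.5
```

Request:
jog_arm:
  increments:
    - [[0,0,-0.04,0,0,0,255],[0,0,-0.1,0,0,0,255],[0,0,-0.16,0,0,0,255],[0,0,-0.16,0,0,0,255],[0,0,-0.16,0,0,0,255],[0,0,-0.18,0,0,0,255],[0.1,-0.1,0,0,-0.033,0,255],[0.1,-0.13,0,0,-0.0337,0,255],[0.12,-0.13,0,0,0,0,255],[0.12,-0.13,0,0,0,0,255],[0.1,-0.1,0,0,0,0,255],[0,0,0,0,0,0,255],[0,0,0,0,0,0,255]]

```text
clock: 67.4
tcp_pos: [0.464, 0.105, 0.2341]
orientation: [0.102, 0.001, 0.995, 0.0]
wrist_force: [-0.2, 0.1, 0.3]
finger_gap: 0.0394
grip_force: 30.4
```

```bash
python3 -c "
from m import *
where()"
```

```text
t 67.4 tcp [0.464  0.105  0.2341] board s,y,h [0.0933 0.267  0.2032] tilt 11.70688557800711 gap 0.03939836004525075 F [-0.2238  0.0584  0.2618]
```

Request:
jog_arm:
  increments:
    - [[0.034,-0.15,0,0,-0.002,0,255],[0.034,-0.15,0,0,0,0,255],[0.034,-0.15,0,0,0,0,255],[0.033,-0.15,0,0,0,0,255],[0,-0.088,0.08,0,0,0,255],[0,0,0.16,0,0,0,255],[0,0,0.16,0,0,0,255],[0,0,0.1,0,0,0,255],[0,0,0.05,0,0,0,255],[0,0,0.02,0,0,0,255],[0,0,0,0,0,0,255],[0,0,0,0,0,0,255]]

```text
clock: 68.6
tcp_pos: [0.4617, -0.0667, 0.0878]
orientation: [0.105, 0.0, 0.994, 0.0]
wrist_force: [-0.2, -0.1, 0.1]
finger_gap: 0.0396
grip_force: 30.6
```

```bash
python3 -c "
from m import *
where()"
```

```text
t 68.6 tcp [ 0.4617 -0.0667  0.0878] board s,y,h [0.0606 0.0953 0.0606] tilt 12.063145182185686 gap 0.03960942292030382 F [-0.1763 -0.1178  0.0543]
```

Request:
jog_arm:
  increments:
    - [[0,0,0.024,0,0,0,255],[0,0,0.02,0,0,0,255],[0,0,0,0,0,0,255],[0,0,0,0,0,0,255],[0.018,0,-0.002,0,0,0,255],[0.02,0,0,0,0,0,255],[0.02,0,0,0,0,0,255],[0,0,0,0,0,0,255],[0,0,0,0,0,0,255]]

```text
clock: 69.5
tcp_pos: [0.45, -0.0668, 0.0748]
orientation: [0.106, 0.001, 0.994, 0.0]
wrist_force: [2.4, 0.7, 5.5]
finger_gap: 0.0394
grip_force: 30.0
```

```bash
python3 -c "
from m import *
where()"
```

```text
t 69.5 tcp [ 0.45   -0.0668  0.0748] board s,y,h [0.0465 0.0952 0.0502] tilt 12.21020707712612 gap 0.039362315716022674 F [2.3673 0.6569 5.5361]
```

Request:
jog_arm:
  increments:
    - [[0,0,0,0,0,0,60],[0,0,0,0,0,0,40],[0,0,0,0,0,0,0],[0,0,0,0,0,0,0],[0,0,-0.08,0,0,0,0],[0,0,-0.16,0,0,0,0],[0,0,-0.18,0,0,0,0],[0,0,-0.18,0,0,0,0],[-0.184,0,0,0,0,0,255],[0,0,0,0,0,0,255]]

```text
clock: 70.5
tcp_pos: [0.4677, -0.0682, 0.2333]
orientation: [0.109, 0.0, 0.994, -0.001]
wrist_force: [-0.3, 0.2, -0.8]
finger_gap: 0.0596
grip_force: 0.0
```

Request:
jog_arm:
  increments:
    - [[0,0,0.08,0,0,0,255],[0,0,0.16,0,0,0,255],[0,0,0.18,0,0,0,255],[0,0,0.16,0,0,0,255],[0,0,0.12,0,0,0,255],[0,0,0.05,0,0,0,255],[0,0,0,0,0,0,255],[0.02,0,0,0,0,0,255],[0.02,0,0,0,0,0,255],[0.012,0,0,0,0,0,255],[0.01,0,0,0,0,0,255],[0,0,0,0,0,0,255],[0,0,0,0,0,0,255]]

```text
clock: 71.8
tcp_pos: [0.4903, -0.068, 0.0468]
orientation: [0.109, 0.001, 0.994, -0.001]
wrist_force: [4.8, -0.5, 6.1]
finger_gap: -0.0
grip_force: 3.4
```

```bash
python3 -c "
from m import *
where()"
```

```text
t 71.8 tcp [ 0.4903 -0.068   0.0468] board s,y,h [0.0801 0.094  0.0144] tilt 12.514085386294692 gap -5.796142782610002e-06 F [ 4.784  -0.5362  6.0965]
```

Request:
jog_arm:
  increments:
    - [[-0.02,0,0,0,0,0,255],[0,0,-0.1,0,0,0,255],[0,0,-0.18,0,0,0,255],[0,0,-0.18,0,0,0,0],[0,0,-0.18,0,0,0,0],[0,0,-0.08,0,0.0333,0,0],[0,0.1,0,0,0.0333,0,0],[-0.07,0.146,0,0,0,0,0],[-0.07,0.146,0,0,0,0,0],[-0.07,0.146,0,0,0,0,0],[-0.07,0.146,0,0,0,0,0],[-0.07,0.146,0,0,0,0,0],[-0.07,0.146,0,0,0,0,0],[-0.07,0.146,0,0,0,0,0],[-0.07,0.146,0,0,0,0,0],[0,0,0,0,0,0,0],[0,0,0,0,0,0,0],[0,0,0,0,0,0,0]]

```text
clock: 73.6
tcp_pos: [0.5933, 0.2492, 0.2205]
orientation: [-0.001, 0.001, 1.0, -0.0]
wrist_force: [-0.0, -0.4, -0.2]
finger_gap: 0.0853
grip_force: 0.0
```

```bash
python3 - <<'E'
from m import *
where();W=shot('wrist')
print(rimfit(W,(.5955,.249),.07,.027,.02))
T=shot('top');oncheck('S',.095,T);oncheck('S',0,T);oncheck('S',-.095,T);print(rimfit(T,(.5955,.249),.07,.027,.02))
E
```

```text
t 73.6 tcp [0.5933 0.2492 0.2205] board s,y,h [0.2169 0.4112 0.1629] tilt -0.07416538014680363 gap 0.08530962671239208 F [-0.0358 -0.3726 -0.1809]
(array([0.5945, 0.2485]), np.float32(215.79292))
S 0.095 score 137 ds mm 2.75 dy 0.0
S 0 score 83 ds mm 0.0 dy -1.75
S -0.095 score 124 ds mm 0.5 dy 0.5
(array([0.594, 0.249]), np.float32(78.2285))
```

Request:
jog_arm:
  increments:
    - [[0,-0.002,0.12,0,0,0,0],[0,0,0.18,0,0,0,0],[0,0,0.18,0,0,0,0],[0,0,0.16,0,0,0,0],[0,0,0.1,0,0,0,0],[0,0,0.042,0,0,0,0],[0,0,0,0,0,0,0],[0,0,0,0,0,0,0],[0,0,0,0,0,0,255],[0,0,0,0,0,0,255],[0,0,0,0,0,0,255],[0,0,0,0,0,0,255],[0,0,0,0,0,0,255]]

```text
clock: 75.0
tcp_pos: [0.5956, 0.25, 0.0272]
orientation: [0.002, 0.001, 1.0, 0.001]
wrist_force: [-0.8, -1.2, 6.0]
finger_gap: 0.0537
grip_force: 31.0
```

Request:
jog_arm:
  increments:
    - [[0,0,-0.04,0,0,0,255],[0,0,-0.1,0,0,0,255],[0,0,-0.16,0,0,0,255],[0,0,-0.16,0,0,0,255],[0,0,-0.16,0,0,0,255],[0,0,-0.18,0,0,0,255],[0,-0.1,0,0,-0.033,0,255],[0.05,-0.13,0,0,-0.0337,0,255],[0.05,-0.13,0,0,0,0,255],[0.05,-0.13,0,0,0,0,255],[0,-0.1,0,0,0,0,255],[0,-0.05,0,0,0,0,255],[0,0,0,0,0,0,255]]

```text
clock: 76.3
tcp_pos: [0.5574, 0.0885, 0.2193]
orientation: [0.105, 0.002, 0.994, 0.0]
wrist_force: [0.1, 0.2, -0.1]
finger_gap: 0.0535
grip_force: 31.8
```

```bash
python3 - <<'E'
from m import *
where();W=shot('wrist');oncheck('S',.095,W);oncheck('S',0,W)
T=shot('top');oncheck('S',.095,T);oncheck('S',0,T);oncheck('S',-.095,T);oncheck('M',0,T);oncheck('L',.075,T)
E
```

```text
t 76.3 tcp [0.5574 0.0885 0.2193] board s,y,h [0.1815 0.2505 0.1693] tilt 12.064495952577186 gap 0.05350038999184335 F [ 0.0599  0.1664 -0.0783]
S 0.095 score 76 ds mm 2.25 dy 0.75
S 0 score 0 ds mm -10.5 dy -10.5
S 0.095 score 127 ds mm 3.0 dy 0.0
S 0 score 82 ds mm 0.0 dy -1.75
S -0.095 score 80 ds mm 0.25 dy 0.25
M 0 score 131 ds mm 1.0 dy 0.25
L 0.075 score 127 ds mm 1.0 dy -0.75
```

Request:
jog_arm:
  increments:
    - [[0.022,-0.13,0,0,0,0,255],[0.022,-0.13,0,0,0,0,255],[0.022,-0.13,0,0,0,0,255],[0.022,-0.13,0,0,0,0,255],[0.022,-0.102,0.06,0,0,0,255],[0,0,0.14,0,0,0,255],[0,0,0.16,0,0,0,255],[0,0,0.1,0,0,0,255],[0,0,0.05,0,0,0,255],[0,0,0.02,0,0,0,255],[0,0,0,0,0,0,255],[0,0,0,0,0,0,255]]

```text
clock: 77.6
tcp_pos: [0.5586, -0.0657, 0.0845]
orientation: [0.106, 0.0, 0.994, -0.0]
wrist_force: [0.2, -0.2, -0.0]
finger_gap: 0.0535
grip_force: 31.9
```

```bash
python3 -c "
from m import *
where()"
```

```text
t 77.6 tcp [ 0.5586 -0.0657  0.0845] board s,y,h [0.1547 0.0963 0.0372] tilt 12.127972798032559 gap 0.053526504099366365 F [ 0.1726 -0.2087 -0.0223]
```

Request:
jog_arm:
  increments:
    - [[0,0,0.022,0,0,0,255],[0,0,0.02,0,0,0,255],[0,0,0,0,0,0,255],[0,0,0,0,0,0,255],[0.016,0,-0.002,0,0,0,255],[0.016,0,0,0,0,0,255],[0.018,0,0,0,0,0,255],[0,0,0,0,0,0,255],[0,0,0,0,0,0,255]]

```text
clock: 78.5
tcp_pos: [0.5501, -0.0662, 0.0728]
orientation: [0.108, 0.001, 0.994, -0.0]
wrist_force: [3.6, -0.8, 6.0]
finger_gap: 0.0535
grip_force: 32.5
```

```bash
python3 -c "
from m import *
where()"
```

```text
t 78.5 tcp [ 0.5501 -0.0662  0.0728] board s,y,h [0.144  0.0958 0.0274] tilt 12.374372757941309 gap 0.0535079848898369 F [ 3.5788 -0.8306  5.9832]
```

Request:
jog_arm:
  increments:
    - [[0.006,0,0,0,0,0,255],[0,0,0,0,0,0,255],[0,0,0,0,0,0,60],[0,0,0,0,0,0,40],[0,0,0,0,0,0,0],[0,0,0,0,0,0,0],[0,0,-0.08,0,0,0,0],[0,0,-0.16,0,0,0,0],[0,0,-0.18,0,0,0,0],[0,0,-0.18,0,0,0,0],[0,0,-0.16,0,0,0,0],[0,0.02,-0.1,0,0,0,0],[0,0,0,0,0,0,0]]

```text
clock: 79.8
tcp_pos: [0.5025, -0.0611, 0.2851]
orientation: [0.108, 0.001, 0.994, -0.001]
wrist_force: [0.6, -0.7, -0.7]
finger_gap: 0.0854
grip_force: 0.0
```

```bash
python3 - <<'E'
from m import *
where();W=shot('wrist','w9.png');oncheck('S',.095,W);oncheck('S',0,W);oncheck('M',.095,W);oncheck('M',0,W);oncheck('L',.075,W)
a=cv2.imread('pics/w9.png');print(proj(W,[bp(B,0,.0505,.095,.094)]),proj(W,[bp(B,0,.03,.095,0)]))
p=proj(W,[bp(B,0,.06,.07,.05)])[0].astype(int)
x0,y0=max(0,p[0]-130),max(0,p[1]-110);cv2.imwrite('pics/w9c.png',cv2.resize(a[y0:y0+220,x0:x0+260],None,fx=2.6,fy=2.6));print(x0,y0)
E
```

```text
t 79.8 tcp [ 0.5025 -0.0611  0.2851] board s,y,h [0.1415 0.1009 0.245 ] tilt 12.387121391304943 gap 0.08535238280799873 F [ 0.5635 -0.6507 -0.6977]
S 0.095 score 242 ds mm 3.0 dy 0.0
S 0 score 201 ds mm 1.0 dy -1.75
M 0.095 score 234 ds mm 0.5 dy 0.25
M 0 score 230 ds mm 1.25 dy 0.5
L 0.075 score 224 ds mm 0.75 dy -0.5
[[311.1924  88.3357]] [[313.0895  67.5631]]
151 0
```

View pics/w9c.png

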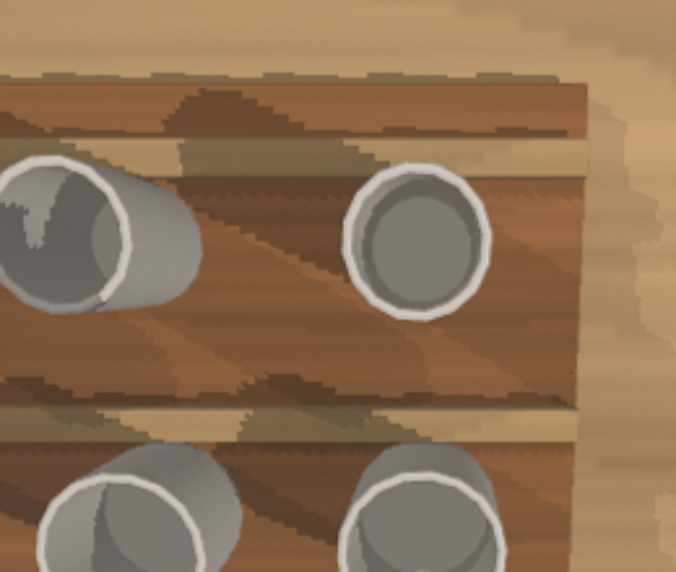

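The S at y=+0.095 (crop (417,242)) stands about 2 mm upslope of its cleat while its neighbour touches. I'll nudge it again, lower down.

Request:
jog_arm:
  increments:
    - [[0.098,-0.024,0,0,0,0,255],[0.098,0,0,0,0,0,255],[0,0,0.1,0,0,0,255],[0,0,0.18,0,0,0,255],[0,0,0.18,0,0,0,255],[0,0,0.18,0,0,0,255],[0,0,0.16,0,0,0,255],[0,0,0.1,0,0,0,255],[0,0,0.04,0,0,0,255],[0,0,0,0,0,0,255],[0,0,0,0,0,0,255]]

```text
clock: 80.95
tcp_pos: [0.5009, -0.0663, 0.0397]
orientation: [0.103, 0.001, 0.995, 0.001]
wrist_force: [-0.2, 1.0, -0.3]
finger_gap: 0.0002
grip_force: 0.0
```

```bash
python3 -c "
from m import *
where()"
```

```text
t 81.0 tcp [ 0.5009 -0.0663  0.0397] board s,y,h [0.089  0.0957 0.0054] tilt 11.864044361051038 gap 0.00015344952560532408 F [-0.2061  0.9581 -0.3277]
```

Request:
jog_arm:
  increments:
    - [[0.02,0,0,0,0,0,255],[0.02,0,0,0,0,0,255],[0.012,0,0,0,0,0,255],[0.012,0,0,0,0,0,255],[0.008,0,0,0,0,0,255],[0,0,0,0,0,0,255],[0,0,0,0,0,0,255]]

```text
clock: 81.65
tcp_pos: [0.4907, -0.0686, 0.0412]
orientation: [0.111, 0.001, 0.994, -0.001]
wrist_force: [8.9, -0.3, 7.8]
finger_gap: 0.0002
grip_force: 5.0
```

```bash
python3 -c "
from m import *
where()
T=shot('top');oncheck('S',.095,T);oncheck('S',-.095,T)"
```

```text
t 81.7 tcp [ 0.4907 -0.0686  0.0412] board s,y,h [0.0792 0.0934 0.0089] tilt 12.729147080810144 gap 0.0001940745895455899 F [ 8.8531 -0.3436  7.8391]
S 0.095 score 60 ds mm -12.0 dy -11.0
S -0.095 score 111 ds mm 0.5 dy 0.5
```

The push tips the cup on its cleat (upward force on the finger), so too much travel makes it rock back. I'll withdraw slowly so it settles gently.

Request:
jog_arm:
  increments:
    - [[-0.003,0,0,0,0,0,255],[-0.003,0,0,0,0,0,255],[-0.003,0,0,0,0,0,255],[-0.003,0,0,0,0,0,255],[-0.002,0,0,0,0,0,255],[-0.002,0,0,0,0,0,255],[-0.002,0,0,0,0,0,255],[0,0,0,0,0,0,255]]

```text
clock: 82.5
tcp_pos: [0.492, -0.0676, 0.0401]
orientation: [0.108, 0.001, 0.994, -0.001]
wrist_force: [6.7, -0.8, 6.2]
finger_gap: 0.0001
grip_force: 3.4
```

```bash
python3 -c "
from m import *
where()
W=shot('wrist','w10.png');oncheck('S',.095,W);S=shot('side');oncheck('S',.095,S);oncheck('S',-.095,S)"
```

```text
t 82.5 tcp [ 0.492  -0.0676  0.0401] board s,y,h [0.0803 0.0944 0.0076] tilt 12.373332107502378 gap 0.00013107076502538273 F [ 6.6704 -0.7953  6.1904]
S 0.095 score 226 ds mm -7.75 dy 0.75
S 0.095 score 161 ds mm -9.5 dy 1.25
S -0.095 score 181 ds mm 12.25 dy 0.25
```

Request:
jog_arm:
  increments:
    - [[-0.002,0,0,0,0,0,255],[-0.002,0,0,0,0,0,255],[-0.002,0,0,0,0,0,255],[-0.002,0,0,0,0,0,255],[-0.002,0,0,0,0,0,255],[-0.002,0,0,0,0,0,255],[-0.002,0,0,0,0,0,255],[-0.002,0,0,0,0,0,255],[-0.002,0,0,0,0,0,255],[-0.002,0,0,0,0,0,255],[-0.002,0,0,0,0,0,255],[-0.002,0,0,0,0,0,255],[-0.002,0,0,0,0,0,255],[-0.002,0,0,0,0,0,255],[0,0,0,0,0,0,255]]

```text
clock: 84.1
tcp_pos: [0.4945, -0.0663, 0.0385]
orientation: [0.103, 0.001, 0.995, 0.001]
wrist_force: [-0.4, 0.4, 0.3]
finger_gap: 0.0001
grip_force: 0.0
```

```bash
python3 -c "
from m import *
where()
W=shot('wrist','w10.png');oncheck('S',.095,W);S=shot('side');oncheck('S',.095,S)"
```

```text
t 84.1 tcp [ 0.4945 -0.0663  0.0385] board s,y,h [0.0824 0.0957 0.0054] tilt 11.867762426109042 gap 0.00014394403784219497 F [-0.4175  0.4     0.3184]
S 0.095 score 223 ds mm -4.25 dy 1.25
S 0.095 score 160 ds mm -5.75 dy 2.5
```

Request:
jog_arm:
  increments:
    - [[-0.004,0,0,0,0,0,255],[-0.004,0,0,0,0,0,255],[-0.01,0,0,0,0,0,255],[-0.02,0,0,0,0,0,255],[0,0,0,0,0,0,255],[0,0,0,0,0,0,255]]

```text
clock: 84.8
tcp_pos: [0.5053, -0.0667, 0.0413]
orientation: [0.105, 0.001, 0.995, 0.0]
wrist_force: [0.3, -0.3, 0.1]
finger_gap: 0.0002
grip_force: 0.0
```

```bash
python3 -c "
from m import *
where()
W=shot('wrist','w11.png');oncheck('S',.095,W);S=shot('side');oncheck('S',.095,S);oncheck('M',.095,S);oncheck('L',.075,S)"
```

```text
t 84.8 tcp [ 0.5053 -0.0667  0.0413] board s,y,h [0.0936 0.0953 0.006 ] tilt 12.013193410322222 gap 0.00015750943327185086 F [ 0.3022 -0.3244  0.0676]
S 0.095 score 229 ds mm 1.25 dy 0.5
S 0.095 score 162 ds mm 0.5 dy 2.5
M 0.095 score 165 ds mm 0.5 dy 2.75
L 0.075 score 178 ds mm 1.5 dy 2.0
```

Request:
jog_arm:
  increments:
    - [[0,0,-0.08,0,0,0,255],[0,0,-0.16,0,0,0,255],[0,0,-0.18,0,0,0,255],[0,0,-0.18,0,0,0,255],[0,0,-0.18,0,0,0,255],[0,-0.16,-0.18,0,0,0,255],[0,-0.16,-0.14,0,0,0,255],[0,-0.06,-0.1,0,0,0,255],[0,0,0,0,0,0,255],[0,0,0,0,0,0,255]]

```text
clock: 85.9
tcp_pos: [0.4444, -0.153, 0.3252]
orientation: [0.105, 0.001, 0.994, 0.0]
wrist_force: [-0.7, 0.1, -0.1]
finger_gap: 0.0001
grip_force: 0.0
```

```bash
python3 - <<'E'
from m import *
where();W=shot('wrist','w12.png');print([proj(W,bp(B,0,.0505,y,.094))[0] for y in(-.095,0,.095)])
for y in(-.095,0,.095):oncheck('S',y,W);oncheck('M',y,W)
for y in(-.075,.075):oncheck('L',y,W)
# measured cleat upslope top edges along the width, vs model
g=cv2.cvtColor(W['im'],7).astype(float)
for s in(.03,.118,.205):
    o=[]
    for y in(-.13,-.05,.05,.13):
        ss=np.arange(-.006,.0061,.00025);q=proj(W,np.array([bp(B,0,s+d,y,.012) for d in ss])).astype(np.float32)
        v=cv2.remap(g.astype(np.float32),q[None,:,0],q[None,:,1],1)[0];d=np.diff(v);o.append((y,round(1e3*ss[np.argmin(d)],2),int(d.min())))
    print(s,o)
T=shot('top')
for y in(-.095,0,.095):oncheck('S',y,T)
E
```

```text
t 85.9 tcp [ 0.4444 -0.153   0.3252] board s,y,h [0.0931 0.009  0.2963] tilt 12.029920235911376 gap 8.48114968878527e-05 F [-0.685   0.1071 -0.1158]
[array([196.4487, 153.4574]), array([308.5591, 153.1349]), array([420.7799, 152.812 ])]
S -0.095 score 245 ds mm 0.5 dy 1.0
M -0.095 score 239 ds mm 1.0 dy 0.0
S 0 score 250 ds mm 1.0 dy -1.75
M 0 score 241 ds mm 1.0 dy 0.0
S 0.095 score 252 ds mm 1.75 dy -0.25
M 0.095 score 248 ds mm 0.25 dy 0.0
L -0.075 score 231 ds mm 0.25 dy -1.75
L 0.075 score 203 ds mm 0.75 dy -1.0
0.03 [(-0.13, np.float64(0.25), -3), (-0.05, np.float64(0.25), -5), (0.05, np.float64(0.25), -7), (0.13, np.float64(0.25), -11)]
0.118 [(-0.13, np.float64(0.25), -6), (-0.05, np.float64(0.5), -7), (0.05, np.float64(0.25), -9), (0.13, np.float64(0.5), -8)]
0.205 [(-0.13, np.float64(-0.5), -12), (-0.05, np.float64(0.25), -8), (0.05, np.float64(0.0), -7), (0.13, np.float64(0.0), -11)]
S -0.095 score 128 ds mm 0.5 dy 0.75
S 0 score 84 ds mm 1.0 dy -1.5
S 0.095 score 133 ds mm 1.75 dy 0.25
```

View pics/w12.png

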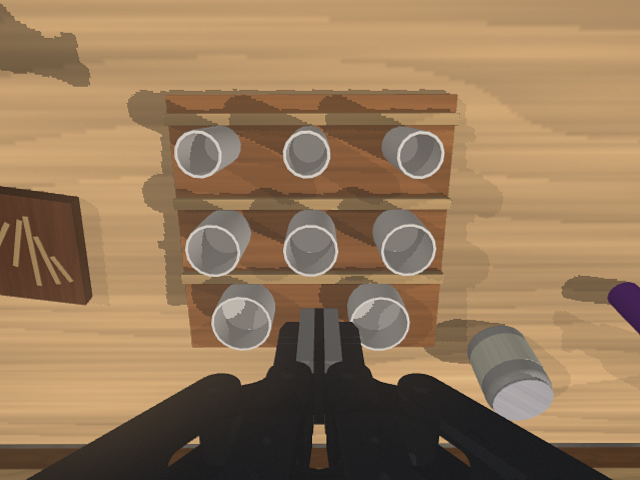

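The board view shows all 8 cups standing in their rows (S at row 153, M at 248, L at 322). S at y=+0.095 is still about 1.5 mm off and a few others under 1 mm. From the slow withdrawal, a finger position of s ≈ 0.0833 seats an S cup, so I'll push to just there.

Request:
jog_arm:
  increments:
    - [[0,0.172,0,0,0,0,255],[0,0.172,0.1,0,0,0,255],[0,0,0.18,0,0,0,255],[0,0,0.18,0,0,0,255],[0,0,0.18,0,0,0,255],[0,0,0.18,0,0,0,255],[0,0,0.18,0,0,0,255],[0,0,0.1,0,0,0,255],[0,0,0.05,0,0,0,255],[0.01,0,0,0,0,0,255],[0.006,0,0,0,0,0,255],[0.004,0,0,0,0,0,255],[0,0,0,0,0,0,255],[0,0,0,0,0,0,255]]

```text
clock: 87.4
tcp_pos: [0.5002, -0.0668, 0.044]
orientation: [0.105, 0.001, 0.994, -0.0]
wrist_force: [0.1, 0.2, -0.5]
finger_gap: -0.0003
grip_force: 0.0
```

```bash
python3 -c "
from m import *
where()
W=shot('wrist');oncheck('S',.095,W)"
```

```text
t 87.4 tcp [ 0.5002 -0.0668  0.044 ] board s,y,h [0.0891 0.0952 0.0096] tilt 12.111241492670551 gap -0.0002598355943363291 F [ 0.1323  0.1921 -0.4519]
S 0.095 score 226 ds mm 1.25 dy 0.5
```

Request:
jog_arm:
  increments:
    - [[0.01,0,0,0,0,0,255],[0.006,0,0,0,0,0,255],[0.004,0,0,0,0,0,255],[0,0,0,0,0,0,255],[0,0,0,0,0,0,255]]

```text
clock: 87.95
tcp_pos: [0.4951, -0.0667, 0.0423]
orientation: [0.105, 0.001, 0.994, 0.0]
wrist_force: [0.1, 0.0, 2.5]
finger_gap: 0.0
grip_force: 0.0
```

```bash
python3 -c "
from m import *
where()
W=shot('wrist');oncheck('S',.095,W)"
```

```text
t 88.0 tcp [ 0.4951 -0.0667  0.0423] board s,y,h [0.0838 0.0953 0.009 ] tilt 12.060007794702818 gap 4.924785840943538e-05 F [0.0509 0.0392 2.541 ]
S 0.095 score 220 ds mm -0.5 dy 0.5
```

Request:
jog_arm:
  increments:
    - [[-0.003,0,0,0,0,0,255],[-0.003,0,0,0,0,0,255],[-0.003,0,0,0,0,0,255],[-0.003,0,0,0,0,0,255],[-0.004,0,0,0,0,0,255],[-0.01,0,0,0,0,0,255],[-0.014,0,0,0,0,0,255],[0,0,-0.12,0,0,0,255],[0,-0.128,0,0,0,0,255],[0,-0.128,0,0,0,0,255],[0,-0.128,0,0,0,0,255],[0,0,0.12,0,0,0,255],[0,0,0,0,0,0,255],[0.016,0,0,0,0,0,255],[0,0,0,0,0,0,255],[0,0,0,0,0,0,255]]

```text
clock: 89.6
tcp_pos: [0.5007, -0.1622, 0.044]
orientation: [0.105, 0.0, 0.994, -0.0]
wrist_force: [0.7, -0.4, 0.3]
finger_gap: 0.0002
grip_force: 0.0
```

```bash
python3 -c "
from m import *
where()
W=shot('wrist');oncheck('S',0,W);T=shot('top');oncheck('S',.095,T);oncheck('S',-.095,T)"
```

```text
t 89.6 tcp [ 0.5007 -0.1622  0.044 ] board s,y,h [ 0.0897 -0.0002  0.0096] tilt 12.063781025006248 gap 0.0002234061880972957 F [ 0.6704 -0.4031  0.3372]
S 0 score 245 ds mm 0.5 dy -1.5
S 0.095 score 136 ds mm 1.75 dy 0.25
S -0.095 score 69 ds mm 0.25 dy 0.25
```

S at +0.095 reads 1.75 mm again: pushing only tipped it. I'll regrasp it lower, lift it clear of friction, carry it to the cleat and set it down.

Request:
jog_arm:
  increments:
    - [[-0.01,0,-0.1,0,0,0,255],[0,0,-0.18,0,0,0,255],[0,0,-0.18,0,0,0,255],[0,0,-0.18,0,0,0,255],[0,0.13,-0.12,0,0,0,0],[0.08,0.13,0,0,0,0,0],[0.08,0.12,0,0,0,0,0],[0,0,0,0,0,0,0],[0,0,0.12,0,0,0,0],[0,0,0.18,0,0,0,0],[0,0,0.18,0,0,0,0],[0,0,0.16,0,0,0,0],[0,0,0.08,0,0,0,0],[0,0,0.03,0,0,0,0],[0,0,0,0,0,0,0],[0,0,0,0,0,0,0]]

```text
clock: 91.3
tcp_pos: [0.4644, -0.068, 0.039]
orientation: [0.105, 0.001, 0.994, -0.0]
wrist_force: [0.2, -0.6, 0.4]
finger_gap: 0.0853
grip_force: 0.0
```

```bash
python3 -c "
from m import *
where();W=shot('wrist');oncheck('S',.095,W)"
```

```text
t 91.3 tcp [ 0.4644 -0.068   0.039 ] board s,y,h [0.0531 0.094  0.0122] tilt 12.102628839349642 gap 0.08530312407426711 F [ 0.2111 -0.6376  0.3587]
S 0.095 score 117 ds mm -13.5 dy 4.0
```

Request:
jog_arm:
  increments:
    - [[0,0,0,0,0,0,255],[0,0,0,0,0,0,255],[0,0,0,0,0,0,255],[0,0,0,0,0,0,255],[0,0,0,0,0,0,255],[0,0,0,0,0,0,255],[0,0,-0.01,0,0,0,255],[0,0,-0.006,0,0,0,255],[0,0,0,0,0,0,255],[0.008,0,0,0,0,0,255],[0.004,0,0,0,0,0,255],[0,0,0,0,0,0,255],[0,0,0,0,0,0,255]]

```text
clock: 92.65
tcp_pos: [0.4617, -0.0676, 0.042]
orientation: [0.107, 0.001, 0.994, 0.0]
wrist_force: [5.7, 1.9, -1.1]
finger_gap: 0.0395
grip_force: 24.8
```

```bash
python3 -c "
from m import *
where()"
```

```text
t 92.7 tcp [ 0.4617 -0.0676  0.042 ] board s,y,h [0.0511 0.0944 0.0157] tilt 12.243845077025108 gap 0.03946889209544012 F [ 5.7025  1.9123 -1.1022]
```

Request:
jog_arm:
  increments:
    - [[0,0,0.006,0,0,0,255],[-0.003,0,0.004,0,0,0,255],[0,0,0,0,0,0,255],[0,0,0,0,0,0,90],[0,0,0,0,0,0,60],[0,0,0,0,0,0,0],[0,0,0,0,0,0,0],[0,0,0,0,0,0,0],[0,0,-0.06,0,0,0,0],[0,0,-0.16,0,0,0,0],[0,0,-0.18,0,0,0,0],[0,0,-0.18,0,0,0,0],[-0.16,0,-0.16,0,0,0,0],[0,-0.16,-0.18,0,0,0,0],[0,-0.16,-0.18,0,0,0,0],[0,-0.06,0,0,0,0,0],[0,0,0,0,0,0,0],[0,0,0,0,0,0,0]]

```text
clock: 94.45
tcp_pos: [0.4417, -0.1488, 0.2949]
orientation: [0.104, 0.001, 0.995, 0.001]
wrist_force: [-0.1, -0.7, 0.5]
finger_gap: 0.0855
grip_force: 0.0
```

```bash
python3 - <<'E'
from m import *
where();W=shot('wrist','w13.png')
for y in(-.095,0,.095):oncheck('S',y,W);oncheck('M',y,W)
for y in(-.075,.075):oncheck('L',y,W)
T=shot('top')
for y in(-.095,0,.095):oncheck('S',y,T);oncheck('M',y,T)
for y in(-.075,.075):oncheck('L',y,T)
E
```

```text
t 94.5 tcp [ 0.4417 -0.1488  0.2949] board s,y,h [0.0841 0.0132 0.2673] tilt 11.936355602476965 gap 0.08552154441573948 F [-0.0984 -0.6764  0.4599]
S -0.095 score 242 ds mm 0.5 dy 1.0
M -0.095 score 238 ds mm 1.0 dy 0.0
S 0 score 247 ds mm 1.0 dy -1.75
M 0 score 240 ds mm 1.0 dy 0.25
S 0.095 score 250 ds mm 1.0 dy -1.75
M 0.095 score 247 ds mm 0.25 dy 0.0
L -0.075 score 230 ds mm 0.25 dy -1.75
L 0.075 score 235 ds mm 0.75 dy -0.75
S -0.095 score 116 ds mm 0.25 dy 0.75
M -0.095 score 130 ds mm 0.75 dy 0.0
S 0 score 97 ds mm 0.75 dy -1.5
M 0 score 131 ds mm 1.0 dy 0.25
S 0.095 score 129 ds mm 1.25 dy -1.0
M 0.095 score 130 ds mm 0.75 dy 0.5
L -0.075 score 130 ds mm 0.5 dy -2.0
L 0.075 score 126 ds mm 1.0 dy -0.75
```

S at +0.095 has now improved to about 1.0–1.25 mm in this view, like its neighbours. I'll give the middle S the same lifted seating.

Request:
jog_arm:
  increments:
    - [[0.13,-0.06,0,0,0,0,0],[0,0,0,0,0,0,0],[0,0,0.14,0,0,0,0],[0,0,0.18,0,0,0,0],[0,0,0.18,0,0,0,0],[0,0,0.18,0,0,0,0],[0,0,0.18,0,0,0,0],[0,0,0.12,0,0,0,0],[0,0,0.04,0,0,0,0],[0,0,0,0,0,0,0],[0,0,0,0,0,0,0]]

```text
clock: 95.65
tcp_pos: [0.4642, -0.1639, 0.0406]
orientation: [0.105, 0.0, 0.994, -0.0]
wrist_force: [0.2, 0.1, 0.2]
finger_gap: 0.0857
grip_force: 0.0
```

```bash
python3 -c "
from m import *
where()"
```

```text
t 95.7 tcp [ 0.4642 -0.1639  0.0406] board s,y,h [ 0.0533 -0.0019  0.0138] tilt 12.071489477908145 gap 0.08567370261537849 F [0.2349 0.1187 0.1564]
```

Request:
jog_arm:
  increments:
    - [[0,0,0,0,0,0,255],[0,0,0,0,0,0,255],[0,0,0,0,0,0,255],[0,0,0,0,0,0,255],[0,0,0,0,0,0,255],[0,0,0,0,0,0,255],[0,0,-0.01,0,0,0,255],[0,0,-0.006,0,0,0,255],[0,0,0,0,0,0,255],[0.008,0,0,0,0,0,255],[0.004,0,0,0,0,0,255],[0,0,0,0,0,0,255],[0,0,0,0,0,0,255]]

```text
clock: 96.95
tcp_pos: [0.4618, -0.1642, 0.0438]
orientation: [0.107, 0.0, 0.994, 0.0]
wrist_force: [6.0, 1.3, 0.6]
finger_gap: 0.0411
grip_force: 30.5
```

```bash
python3 -c "
from m import *
where()"
```

```text
t 97.0 tcp [ 0.4618 -0.1642  0.0438] board s,y,h [ 0.0516 -0.0022  0.0174] tilt 12.262768417297192 gap 0.041077452425429276 F [6.0421 1.3288 0.6425]
```

Request:
jog_arm:
  increments:
    - [[0,0,0.006,0,0,0,255],[0,0,0.006,0,0,0,255],[0,0,0,0,0,0,255],[0,0,0,0,0,0,90],[0,0,0,0,0,0,60],[0,0,0,0,0,0,0],[0,0,0,0,0,0,0],[0,0,0,0,0,0,0],[0,0,-0.06,0,0,0,0],[0,0,-0.16,0,0,0,0],[0,0,-0.18,0,0,0,0],[0,0,-0.18,0,0,0,0],[-0.16,0,-0.16,0,0,0,0],[0,0,-0.18,0,0,0,0],[0,0,-0.18,0,0,0,0],[0,0,0,0,0,0,0],[0,0,0,0,0,0,0]]

```text
clock: 98.65
tcp_pos: [0.439, -0.1645, 0.3126]
orientation: [0.106, 0.001, 0.994, -0.001]
wrist_force: [-0.5, -0.7, -0.9]
finger_gap: 0.0852
grip_force: 0.0
```

```bash
python3 - <<'E'
from m import *
where();W=shot('wrist','w14.png')
for y in(-.095,0,.095):oncheck('S',y,W);oncheck('M',y,W)
for y in(-.075,.075):oncheck('L',y,W)
E
```

```text
t 98.7 tcp [ 0.439  -0.1645  0.3126] board s,y,h [ 0.0852 -0.0025  0.2851] tilt 12.123748483909678 gap 0.08522511389824756 F [-0.4824 -0.6872 -0.876 ]
S -0.095 score 240 ds mm 0.5 dy 1.0
M -0.095 score 234 ds mm 1.0 dy 0.0
S 0 score 245 ds mm 0.5 dy -3.0
M 0 score 237 ds mm 1.0 dy 0.0
S 0.095 score 247 ds mm 1.25 dy -1.75
M 0.095 score 244 ds mm 0.5 dy 0.0
L -0.075 score 226 ds mm 0.25 dy -1.75
L 0.075 score 230 ds mm 0.75 dy -0.75
```

Request:
jog_arm:
  increments:
    - [[0.131,0,0,0,0,0,0],[0,0.16,0,0,0,0,0],[0,0.16,0,0,0,0,0],[0,0.064,0.1,0,0,0,0],[0,0,0.18,0,0,0,0],[0,0,0.18,0,0,0,0],[0,0,0.18,0,0,0,0],[0,0,0.18,0,0,0,0],[0,0,0.16,0,0,0,0],[0,0,0.08,0,0,0,0],[0,0,0.03,0,0,0,0],[0,0,0,0,0,0,0],[0,0,0,0,0,0,0]]

```text
clock: 100.0
tcp_pos: [0.4635, -0.0679, 0.0386]
orientation: [0.105, 0.001, 0.995, 0.0]
wrist_force: [-1.0, -0.3, -0.5]
finger_gap: 0.0853
grip_force: 0.0
```

Request:
jog_arm:
  increments:
    - [[0,0,0,0,0,0,255],[0,0,0,0,0,0,255],[0,0,0,0,0,0,255],[0,0,0,0,0,0,255],[0,0,0,0,0,0,255],[0,0,0,0,0,0,255],[0,0,-0.01,0,0,0,255],[0,0,-0.006,0,0,0,255],[0,0,0,0,0,0,255],[0.008,0,0,0,0,0,255],[0.006,0,0,0,0,0,255],[0,0,0,0,0,0,255],[0,0,0,0,0,0,255]]

```text
clock: 101.3
tcp_pos: [0.462, -0.0682, 0.0428]
orientation: [0.107, 0.001, 0.994, 0.0]
wrist_force: [6.8, 1.1, -0.8]
finger_gap: 0.0396
grip_force: 27.0
```

```bash
python3 -c "
from m import *
where()"
```

```text
t 101.3 tcp [ 0.462  -0.0682  0.0428] board s,y,h [0.0516 0.0938 0.0164] tilt 12.323711912440869 gap 0.039594163581042015 F [ 6.7856  1.1222 -0.7906]
```

Request:
jog_arm:
  increments:
    - [[0,0,0.006,0,0,0,255],[0,0,0.006,0,0,0,255],[0,0,0,0,0,0,255],[0,0,0,0,0,0,90],[0,0,0,0,0,0,60],[0,0,0,0,0,0,0],[0,0,0,0,0,0,0],[0,0,0,0,0,0,0],[0,0,-0.06,0,0,0,0],[0,0,-0.16,0,0,0,0],[0,0,-0.18,0,0,0,0],[0,0,-0.18,0,0,0,0],[-0.16,0,-0.16,0,0,0,0],[0,0,-0.18,0,0,0,0],[0,0,-0.18,0,0,0,0],[0,-0.16,0,0,0,0,0],[0,-0.16,0,0,0,0,0],[0,0,0,0,0,0,0],[0,0,0,0,0,0,0]]

```text
clock: 103.2
tcp_pos: [0.4376, -0.1486, 0.3098]
orientation: [0.104, 0.002, 0.995, 0.001]
wrist_force: [-0.0, 0.1, -0.2]
finger_gap: 0.0852
grip_force: 0.0
```

```bash
python3 - <<'E'
from m import *
where();W=shot('wrist','w15.png')
for y in(-.095,0,.095):oncheck('S',y,W);oncheck('M',y,W)
E
```

```text
t 103.2 tcp [ 0.4376 -0.1486  0.3098] board s,y,h [0.0832 0.0134 0.2827] tilt 11.944002138396348 gap 0.08524173850576679 F [-0.0207  0.0862 -0.2151]
S -0.095 score 240 ds mm 0.5 dy 1.0
M -0.095 score 234 ds mm 1.0 dy 0.0
S 0 score 242 ds mm 0.5 dy -3.0
M 0 score 237 ds mm 0.75 dy 0.0
S 0.095 score 246 ds mm 1.0 dy -2.5
M 0.095 score 243 ds mm 0.25 dy 0.0
```

```bash
python3 -c "
from workcell import ticket
print(ticket.hand_in())"
```

```text
the job is handed in; nothing more can be done
None
```

I've handed the job in: all eight cups stand mouth up and unnested on the board in the rows for their sizes, each against its cleat within about 1 mm by camera, and I left the ink can, roller and printing block alone.

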